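# Sticker the next board of a drying stack

### The arm

A 7-joint arm with a two-finger parallel gripper is mounted at the origin on a cart in front of the work surface, level with it; the furniture and walls round the work are solid. World frame = base frame: x ahead of the robot, y to its left, z up, the work surface at z = 0. Lengths are in m, angles in rad, forces in N, time in s.
With the tool pointing down it reaches from about 0.4 to 0.85 m from the base axis. Payload 4.5 kg.
Tool frame: the origin (TCP) lies on the centre line of the jaws, within the pads' length; the fingertips stand 11 mm ahead of it and the grasp point (between the pads) lies 8 mm behind it; z points along the fingers, x is the direction in which the jaws open and shut, and the axes are right-handed (so a half turn about z gives the same grasp; the last joint's range is limited). The gripper opens to 88 mm and grips with 3 to 60 N. Pads are 18 mm wide; open, the fingers measure 123 mm over their backs; the gripper's body (75 mm by 187 mm) begins 45 mm behind the grasp point.
Start: joints at [0.034, 0.689, -0.195, 1.565, 0.157, 0.902, -0.215], TCP at [0.625, 0, 0.25] pointing down, gripper open.
Joint ranges: [-3.01, 3.01], [-0.46, 2.08], [-1.47, 1.51], [0.13, 2.56], [-1, 4.14], [0.04, 2.09], [-2.66, 2.66]. Speed limits (rad/s): [2.57, 2.57, 3.14, 3.14, 3.14, 3.14, 3.14].

### API

Orientations are given as a unit quaternion [x, y, z, w].
In Python, from plant import r, vision, order, nets gives the robot as it stands.
- The arm moves only by the tool send_rows, never from a script. Its argument "series" is a list of rows, each an object with "delta_pos": the shift along the tool's x, y, z in cm, a list of three; "turn": the turn about the tool's z in degrees; "jaw": the closure, from 0 (fully open) to 1 (shut). In form: [{"delta_pos": [x, y, z], "turn": turn, "jaw": jaw}, ...]. A call has 1 to 8 rows; each row is the pose to reach, as a shift and turn from the pose commanded when the call began, along the tool's axes at that moment; what a row does not reach only later rows make up. A row lasts 1/12 s, in which the tool goes at most 41.7 mm and 7.16 degrees, less where a joint would pass 70% of its speed; a pose out of reach is approached as far as the arm can. A call with a gripper value outside its range is refused whole. The fingers move at their own pace and stop on an object; "force" is the grip in N (left out, the last holds). Time passes only in rows, so rows that repeat a pose let the fingers close. It gives the time, the measured TCP pose, the force and the opening at its end, in the units of the state.
- r.get_state(): the state, without advancing time (a new reading comes with each control period).
- vision.snapshot(name): name is "scene" or "side" or "wrist"; returns the picture (480x640x3 uint8, blue, green, red); there is no depth.
- vision.camera_params(name): a dict with "intrinsics" (3x3 intrinsics, pixels), "extrinsics" (4x4, takes a point from world to camera coordinates). Camera axes: x right, y down, z forward; pixel columns grow to the right and rows downward; lengths in m; the calibration is good to about 2 mm. A picture is of the moment at which its call begins: read the wrist's pose just before it. camera_params takes no time and is no camera call; for the wrist camera it gives the pose at the moment of the call.
- order.finish_job(): hands the job in, once; it reports no verdict.
Trained networks look in the newest picture that a camera, given by its name, has taken for a name from the list of things; names that differ only in an ending like _2 or _b are one class to them, and where a whole thing is asked for, a point or a joint stands for the part that bears it (a point fixed in the world has none). Each returns a list of dicts, best first, with "score" (0 to 1); they miss things now and then, are a little off and sometimes report something else, mostly with a low value. They report only what shows in the picture. A call takes as long as a camera call.
- nets.boxes_of(camera, label): "location" ([row, column] as shares, 0 to 1, of the picture: columns of its width, rows of its height, amid what is visible of it).
- nets.trace(camera, label): "region" (480x640 bool, what is visible of it) and "location" ([row, column] as shares, 0 to 1, of the picture: columns of its width, rows of its height, amid what is visible of it).
The state is a dict: "clock": time; "q": joint angles; "qd": joint speeds; "joint_torque": joint torques, N m; "tool_pos": TCP position; "eef_rot": TCP orientation; "contact_force": force on the tool from outside, world axes, zero at the start; "moment": the same for the moment, N m; "opening": opening from 0.0 (shut) to 1.0 (fully open).
Only numpy, scipy, OpenCV 4.12 (cv2) and the standard library are available. Lean on these libraries where they do the work, as an engineer would, in place of code of your own. Each camera call takes 0.05 s, during which the arm holds its last target.

### The job

Build the next layer of the drying stack: lay the two loose spacer sticks across the board in the stacking jig, each between its dowel guides straight above a bearer, then lay the long board from the edge rack on them, flat, pushed back against the tall dowels and with its ends in line with the board below, so that air can pass between the boards. Standing on edge the board can only be taken by its thickness, so lay it flat on the bench and take it again across its width; lower it level onto the sticks, never on edge or tipped over onto the stack, which would scar the finished face below. Leave the short board, the tools and the rest where they are.

Things in the scene. Friction and masses are not known exactly. Their poses are not given: they have to be found in the camera images.
- jig: Fixed stacking jig: plywood base 140 (x) x 230 (y) x 12 mm, origin at the centre of its underside on the bench, z up, y along the stacked boards. Two wooden bearers lie along x at y = +65 and -65 mm, 16 mm wide, tops 28 mm above the bench. At both ends of each bearer stands a pair of 10 mm round-topped dowels, 24 mm clear between them; a stick lies along x between the dowels of both pairs.
- jig_fence (a point): Middle of the fence line made by the four tall dowels (their sides facing the boards), at jig x = +32.5 mm, y = 0, 74 mm above the bench; axes as the jig's. Tall dowels: centres at jig x = +37.5 mm, tops 80 mm above the bench. Low dowels: centres at x = -42.5 mm, tops 61 mm. A 60 mm wide board butted to the fence has its centre line at jig x = +2.5 mm.
- jig_left (a point): Where the centre of a stick belongs on the +y side of the jig: at jig x = 0, y = +65 mm, 56 mm above the bench (the lower board's top is at 48 mm, the stick's top then at 64 mm). Axes as the jig's.
- jig_right (a point): The same for the stick on the -y side (jig y = -65 mm).
- lower_board: Dark wooden board, 60 (x) x 200 (y) x 20 (z) mm, 0.18 kg, loose, lying flat on the two bearers against the fence, origin at the centre of its underside, 28 mm above the bench. Stays there.
- stick_a: Light wooden spacer stick, square 16 x 16 mm section, 120 mm long along its own x, 30 g, lying on the bench; origin at the centre of its underside. The two sticks are alike; either may go to either side.
- stick_b: The other spacer stick, the same.
- stick_a_center (a point): Centre of stick_a, 8 mm above its underside.
- stick_b_center (a point): Centre of stick_b, 8 mm above its underside.
- rack: Fixed rack that stores boards on edge, 118 (x) x 120 (y) x 38 (z) mm, origin at the centre of its underside, boards standing along its x. Two notched rails 18 mm wide at x = +50 and -50 mm, with two 25 mm wide slots at y = +30 and -30 mm; slot floor 12 mm and teeth 38 mm above the bench. Between the rails there are only bars 10 mm high.
- long_board: The board to lay: dark wood, 200 mm long (own x), 20 mm thick (own y), 60 mm wide (own z), 0.14 to 0.25 kg. It stands on edge in one of the rack's slots (which one varies), top edge 72 mm above the bench. Origin at the middle of the edge it stands on, z to the opposite edge. It also stands on edge on the bare bench, and falls flat when pushed near the top edge.
- long_board_center (a point): Centre of the long board, axes as its own; z is level when the board lies flat, either face may be up. On the sticks it is 74 mm above the bench.
- short_board: A like board only 135 mm long, on edge in the other slot; stays there. Axes as the long board's.
- wedge: Bystander: wooden wedge 30 x 120 x 26 mm on the bench, origin at the centre of its underside.
- masking_tape: Bystander: tape roll, 90 mm across, 25 mm high, lying flat; origin at the centre of its underside.
- pencil: Bystander: pencil 173 mm long, 7 mm thick, along its own y; origin at the centre of its underside.

How it is judged:
On the way:
1. both sticks lie across the lower board, between their dowel guides above the bearers, the long board not yet on them (((y of stick_a_center in the frame of jig between 0.057 and 0.073 m and x of stick_a_center in the frame of jig between -0.02 and 0.02 m and z of stick_a_center in the frame of jig between 0.052 and 0.06 m and angle between the x axis of each of stick_a, stick_b and the x axis of jig, either way round below 0.12 rad and y of stick_b_center in the frame of jig between -0.073 and -0.057 m and x of stick_b_center in the frame of jig between -0.02 and 0.02 m and z of stick_b_center in the frame of jig between 0.052 and 0.06 m) or (y of stick_a_center in the frame of jig between -0.073 and -0.057 m and x of stick_a_center in the frame of jig between -0.02 and 0.02 m and z of stick_a_center in the frame of jig between 0.052 and 0.06 m and angle between the x axis of each of stick_a, stick_b and the x axis of jig, either way round below 0.12 rad and y of stick_b_center in the frame of jig between 0.057 and 0.073 m and x of stick_b_center in the frame of jig between -0.02 and 0.02 m and z of stick_b_center in the frame of jig between 0.052 and 0.06 m)) and not (contact force between long_board and stick_a above 0.3 N or contact force between long_board and stick_b above 0.3 N or contact force between long_board and lower_board above 0.3 N)), for 0.2 s.
At the end, for the whole second after the job is handed in: Sticks across the lower board above the bearers (within 8 mm, 7 degrees); long board flat on both (3.4 degrees), back edge within 5 mm of the tall dowels, ends within 12 mm of centred, parallel to the jig (3.4 degrees); lower board still in its place (6 mm across, 12 mm along); all at rest, let go (((y of stick_a_center in the frame of jig between 0.057 and 0.073 m and x of stick_a_center in the frame of jig between -0.02 and 0.02 m and z of stick_a_center in the frame of jig between 0.052 and 0.06 m and angle between the x axis of each of stick_a, stick_b and the x axis of jig, either way round below 0.12 rad and y of stick_b_center in the frame of jig between -0.073 and -0.057 m and x of stick_b_center in the frame of jig between -0.02 and 0.02 m and z of stick_b_center in the frame of jig between 0.052 and 0.06 m) or (y of stick_a_center in the frame of jig between -0.073 and -0.057 m and x of stick_a_center in the frame of jig between -0.02 and 0.02 m and z of stick_a_center in the frame of jig between 0.052 and 0.06 m and angle between the x axis of each of stick_a, stick_b and the x axis of jig, either way round below 0.12 rad and y of stick_b_center in the frame of jig between 0.057 and 0.073 m and x of stick_b_center in the frame of jig between -0.02 and 0.02 m and z of stick_b_center in the frame of jig between 0.052 and 0.06 m)) and x of lower_board in the frame of jig between -0.006 and 0.006 m and y of lower_board in the frame of jig between -0.012 and 0.012 m and x of long_board_center in the frame of jig between -0.0025 and 0.006 m and y of long_board_center in the frame of jig between -0.012 and 0.012 m and z of long_board_center in the frame of jig between 0.07 and 0.078 m and angle between long_board's own z axis and vertical between 1.5108 and 1.6308 rad and angle between long_board's own x axis and vertical between 1.5108 and 1.6308 rad and angle between the x axis of long_board and the y axis of jig, either way round below 0.06 rad and linear speed of each of long_board, stick_a, stick_b below 0.02 m/s); the robot touches nothing.
It fails at once if the long board touches the sticks or the lower board while it leans more than 20 degrees from flat ((contact force between long_board and stick_a above 0.3 N or contact force between long_board and stick_b above 0.3 N or contact force between long_board and lower_board above 0.3 N) and (angle between long_board's own z axis and vertical below 1.2208 rad or angle between long_board's own z axis and vertical above 1.9208 rad)).
It fails at once if the short board or a bystander is moved by more than 30 mm (distance of any of short_board, wedge, masking_tape, pencil from where it was at the start of the episode above 0.03 m).
It also fails if it takes over 72 s, if anything falls off the work surface, if the arm or the gripper's body presses on something with over 40 N, if the wrist force passes 120 N, or if a joint passes its speed limit or range.

## Working session

There is one attempt and no reset: what is moved stays moved. The work goes in short steps, Python scripts to look and compute and a tool call to move; the robot and the scene stay as the last step left them, time stands still between calls to the robot, and variables do not carry over. Pictures are saved under pics/ and viewed, and the job is handed in when it is done.

Besides the shell and the picture viewer there is one more tool, called after "Emit:" as a command line: name --argument value ..., lists and objects as JSON in quotes. send_rows: Moves the arm, as the interface text tells. Its arguments: {"type":"object","properties":{"series":{"type":"array"},"force":{"type":"number"}},"required":["series"]}

```bash
ls; mkdir -p pics
python3 - <<'E'
from plant import r, vision, order, nets
import cv2, json
s=r.get_state(); print(s)
for n in ["scene","side","wrist"]:
    im=vision.snapshot(n); cv2.imwrite(f"pics/{n}0.png",im)
    p=vision.camera_params(n); print(n,p)
E
```

```text
pics
{'clock': 0.0, 'q': array([ 0.0337784 ,  0.69000706, -0.19451917,  1.56634248,  0.15730231,
        0.90249786, -0.2150716 ]), 'qd': array([ 0.0004086 ,  0.00029619, -0.00075428, -0.00055171, -0.00159629,
        0.00022512, -0.00059063]), 'joint_torque': array([ 3.38560185e-04, -5.27571630e+01, -1.26686912e+00, -1.53434461e+01,
       -5.26333472e-02,  6.56995355e-03,  1.65937727e-04]), 'tool_pos': array([ 6.24384429e-01, -3.26045098e-05,  2.48896163e-01]), 'eef_rot': array([ 9.99999564e-01,  6.98321116e-05, -9.28818527e-04,  6.56367862e-05]), 'contact_force': array([ 0.52440233, -1.22302737,  0.57038968]), 'moment': array([-0.00874072,  0.0071208 ,  0.0503701 ]), 'opening': 1.0009111295217146}
scene {'intrinsics': array([[599.38351867,   0.        , 323.59375818],
       [  0.        , 599.38351867, 239.32023693],
       [  0.        ,   0.        ,   1.        ]]), 'extrinsics': array([[-0.73627974, -0.67649277, -0.01580103,  0.50469392],
       [-0.30225082,  0.34967576, -0.88677579,  0.19396066],
       [ 0.60542265, -0.64813918, -0.46192967,  0.92680504],
       [ 0.      
[... 312 characters left out ...]
47 , -0.541568  , -0.77124839,  0.29942036],
       [ 0.42884891,  0.64127058, -0.63628661,  0.77059769],
       [ 0.        ,  0.        ,  0.        ,  1.        ]])}
wrist {'intrinsics': array([[360.94157464,   0.        , 315.93556353],
       [  0.        , 360.94157464, 237.29189295],
       [  0.        ,   0.        ,   1.        ]]), 'extrinsics': array([[ 9.99998579e-01,  1.23083434e-03, -1.15218906e-03,
        -6.25305693e-01],
       [ 1.49182264e-03, -9.64361323e-01,  2.64584606e-01,
        -3.73926293e-02],
       [-7.85466750e-04, -2.64585949e-01, -9.64361788e-01,
         3.87778266e-01],
       [ 0.00000000e+00,  0.00000000e+00,  0.00000000e+00,
         1.00000000e+00]])}
```

View pics/scene0.png

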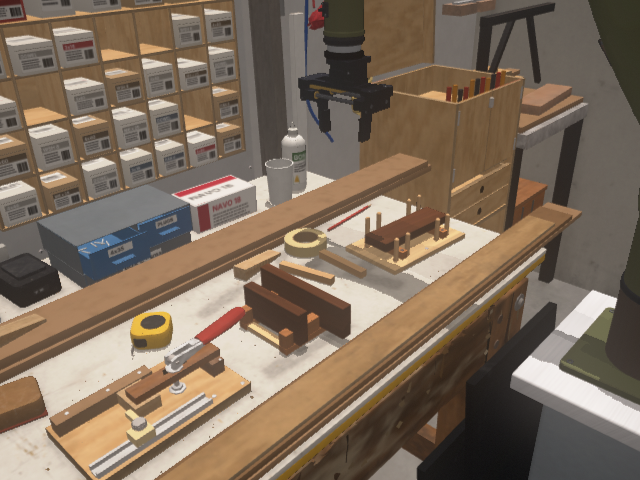

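View pics/side0.png

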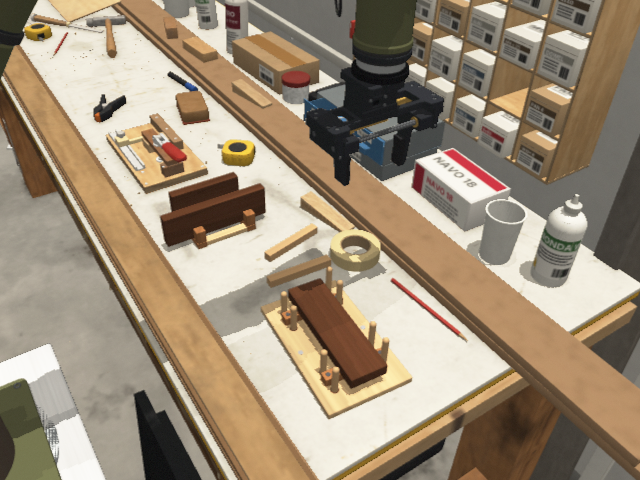

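View pics/wrist0.png

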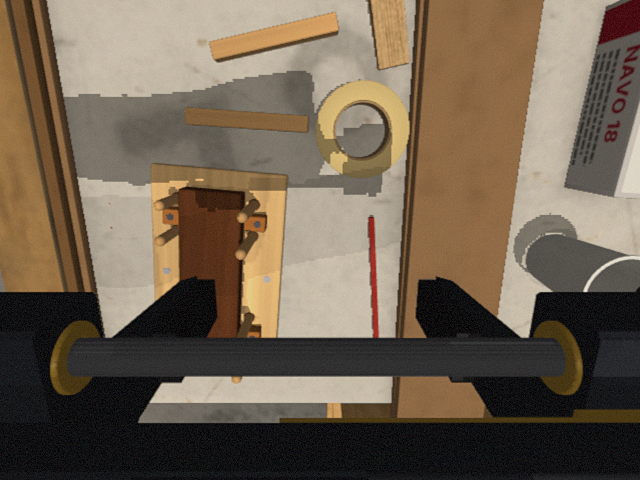

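The wrist view looks straight down with world +x to the right and +y up. The two sticks show at about (275,37) and (247,120), the tape at (362,128), the pencil at x=373, and the jig with the lower board at about (215,260). The rack with its two boards is visible only in scene and side, at about +y. Next I measure with the networks.

```bash
cat > h.py <<'E'
import numpy as np, cv2
from plant import r, vision, order, nets
def cam(n):
    p=vision.camera_params(n); return np.array(p["intrinsics"]),np.array(p["extrinsics"])
def ray(K,E,uv,z):
    uv=np.atleast_2d(np.array(uv,float)); R=E[:3,:3];t=E[:3,3]; c=-R.T@t
    d=np.c_[(uv-[K[0,2],K[1,2]])/[K[0,0],K[1,1]],np.ones(len(uv))]@R
    return c+d*((z-c[2])/d[:,2])[:,None]
def proj(K,E,P):
    P=np.atleast_2d(P); c=P@E[:3,:3].T+E[:3,3]; q=c@K.T; return q[:,:2]/q[:,2:]
def minrect(mask,K,E,z):
    cs,_=cv2.findContours(mask.astype(np.uint8),cv2.RETR_EXTERNAL,cv2.CHAIN_APPROX_NONE)
    c=max(cs,key=cv2.contourArea)[:,0,:].astype(float)
    P=ray(K,E,c,z)[:,:2]
    (x,y),(w,h),a=cv2.minAreaRect((P*1000).astype(np.float32))
    if w<h: w,h=h,w; a+=90
    a=(a+90)%180-90
    return x,y,w,h,a
E
python3 - <<'E'
from h import *
for n in ["wrist","scene","side"]:
    K,E=cam(n); im=vision.snapshot(n); ov=im.copy()
    for i,l in enumerate(["jig","lower_board","stick_a","long_board","short_board","rack","wedge","masking_tape","pencil"]):
        for d in nets.trace(n,l)[:2]:
            m=d["region"]; 
            if m.sum()<30: continue
            z={"stick_a":.016,"long_board":.072,"short_board":.072,"lower_board":.048,"jig":.012}.get(l,0.01)
            print(n,l,round(d["score"],2),(np.array(d["location"])*[480,640]).round(),m.sum(),np.round(minrect(m,K,E,z),1))
            ov[m]=ov[m]//2+np.array([(i*90)%255,(i*50)%255,(i*140)%255],np.uint8)//2
    cv2.imwrite(f"pics/ov_{n}.png",ov)
E
```

```text
wrist jig 0.79 [233. 247.] 11824 [518.3 -56.9 191.6 141.8  85.3]
wrist lower_board 0.56 [243. 216.] 7133 [520.9 -54.9 154.9  62.6  85.2]
wrist stick_a 0.83 [121. 247.] 2132 [556.8  84.6 118.5  17.   -3.9]
wrist stick_a 0.64 [ 36. 276.] 2961 [586.  156.2 118.9  20.   12.2]
wrist wedge 0.57 [ 26. 386.] 2328 [692.4 161.9  59.6  32.5 -79.8]
wrist wedge 0.3 [112. 377.] 5218 [670.6  74.5  92.7  91.7  79.6]
wrist masking_tape 0.78 [119. 380.] 5149 [670.1  74.5  92.4  91.9 -81.1]
wrist pencil 0.77 [278. 377.] 716 [688.1 -83.9 142.7   7.1 -85.4]
scene jig 0.71 [245. 408.] 3123 [510.3 -96.2 300.3 157.2  84.2]
scene lower_board 0.95 [228. 403.] 1664 [507.2 -64.8 223.4  81.6  85. ]
scene stick_a 0.87 [262. 343.] 561 [550.   93.7 135.2  37.9  -3.6]
scene stick_a 0.84 [272. 304.] 582 [578.9 167.9 127.6  35.7  11. ]
scene long_board 0.93 [296. 314.] 2767 [460.9 287.7 253.2  72.8  -7. ]
scene short_board 0.96 [310. 273.] 2101 [466.6 353.4 189.2  69.6  -2. ]
scene rack 0.93 [331. 281.] 1324 [509.3 338.2 162.9  51.4  -2.4]
scene rack 0.74 [262. 343.] 550 [556.2  86.3 138.1  36.7  -5.1]
scene wedge 0.7
[... 539 characters left out ...]
84.2 209.9  66.6  85. ]
side stick_a 0.86 [272. 300.] 777 [551.9  79.4 123.4  29.4  -4. ]
side long_board 0.95 [213. 213.] 3106 [476.2 233.2 217.2  88.3  -1.4]
side short_board 0.86 [191. 202.] 1441 [484.8 307.9 148.5  63.7  -1.6]
side short_board 0.45 [242. 290.] 681 [546.4  95.1 119.5  26.5  11.6]
side rack 0.83 [234. 223.] 847 [499.8 258.2 134.8  60.1  -1.5]
side wedge 0.98 [212. 322.] 862 [682.1 203.4 139.2  48.4 -86.4]
side wedge 0.65 [253. 353.] 1613 [670.9  79.1 117.4  88.3  52.3]
side masking_tape 0.68 [243. 356.] 1601 [672.3  81.4 117.6  89.1  55.9]
side masking_tape 0.23 [234. 224.] 888 [499.5 257.3 135.8  59.4  -0.8]
side pencil 0.81 [309. 428.] 395 [685.2 -98.2 163.6   9.4 -85.5]
```

The jig's y axis lies at about 85° in the world. The sticks are at (557,85) and (586,156) mm, and the rack with the boards is near y≈0.25. I'll move the wrist camera over the rack, then over the jig.

Emit:
send_rows --series '[{"delta_pos":[-1.6,-3.6,-0.8],"turn":0,"jaw":0},{"delta_pos":[-3.3,-7.2,-1.6],"turn":0,"jaw":0},{"delta_pos":[-5,-11,-2.5],"turn":0,"jaw":0},{"delta_pos":[-6.6,-14.6,-3.3],"turn":0,"jaw":0},{"delta_pos":[-8.3,-18.2,-4],"turn":0,"jaw":0},{"delta_pos":[-10,-22,-5],"turn":0,"jaw":0},{"delta_pos":[-10,-22,-5],"turn":0,"jaw":0},{"delta_pos":[-10,-22,-5],"turn":0,"jaw":0}]'

```text
clock: 2.32
tool_pos: [0.5238, 0.2238, 0.3006]
eef_rot: [1.0, 0.003, 0.001, -0.001]
contact_force: [0.4, -0.4, -0.5]
opening: 1.001
```

Run:
```python
from h import *
n="wrist"
K,E=cam(n); im=vision.snapshot(n); cv2.imwrite("pics/w1.png",im)
for i,l in enumerate(["stick_a","long_board","short_board","rack","wedge"]):
  for d in nets.trace(n,l)[:2]:
    m=d["region"]
    if m.sum()<30: continue
    z={"stick_a":.016,"long_board":.072,"short_board":.072,"lower_board":.048,"jig":.012}.get(l,0.01)
    print(n,l,round(d["score"],2),(np.array(d["location"])*[480,640]).round(),m.sum(),np.round(minrect(m,K,E,z),1))
np.savez("w1.npz",K=K,E=E)
```

```text
wrist stick_a 0.9 [303. 339.] 1514 [556.8  89.3 121.3  23.2  -3.7]
wrist stick_a 0.73 [247. 366.] 1425 [584.8 160.8 118.1  20.   11.7]
wrist long_board 0.67 [163. 277.] 4398 [487.1 267.4 197.7  22.3  -1. ]
wrist long_board 0.19 [395. 283.] 2441 [475.6  -8.2  66.   34.6  85.3]
wrist short_board 0.56 [102. 282.] 3685 [493.8 324.  134.8  25.1  -1.4]
wrist short_board 0.43 [248. 366.] 1580 [576.8 178.2 102.6  19.3  11.1]
wrist rack 0.6 [133. 285.] 5270 [ 4.934e+02  2.959e+02  1.269e+02  4.040e+01 -2.000e-01]
wrist wedge 0.68 [214. 447.] 2829 [687.7 196.  120.9  37.9 -78.2]
wrist wedge 0.27 [248. 364.] 1592 [585.1 158.9 121.1  23.1  10.2]
```

View pics/w1.png

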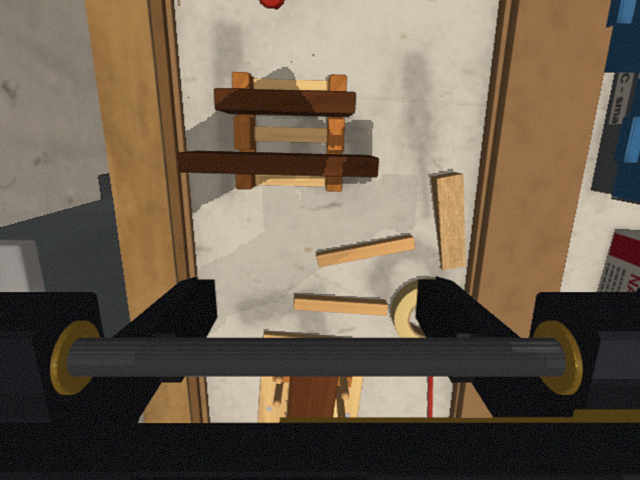

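Emit:
send_rows --series '[{"delta_pos":[0,4.1,0],"turn":0,"jaw":0},{"delta_pos":[0,8.2,0],"turn":0,"jaw":0},{"delta_pos":[0,12.3,0],"turn":0,"jaw":0},{"delta_pos":[0,16.4,0],"turn":0,"jaw":0},{"delta_pos":[0,20.5,0],"turn":0,"jaw":0},{"delta_pos":[0,24.6,0],"turn":0,"jaw":0},{"delta_pos":[0,28.7,0],"turn":0,"jaw":0},{"delta_pos":[0,32,0],"turn":0,"jaw":0}]'

```text
clock: 3.28
tool_pos: [0.5242, -0.105, 0.2996]
eef_rot: [1.0, -0.002, -0.0, 0.001]
contact_force: [0.0, -0.5, -0.3]
opening: 1.0
```

Emit:
send_rows --series '[{"delta_pos":[0,0,0],"turn":0,"jaw":0},{"delta_pos":[0,0,0],"turn":0,"jaw":0}]'

```text
clock: 3.45
tool_pos: [0.5245, -0.1037, 0.2994]
eef_rot: [1.0, -0.004, -0.0, 0.0]
contact_force: [0.6, 0.5, -0.6]
opening: 0.996
```

Run:
```python
from h import *
n="wrist"
K,E=cam(n); im=vision.snapshot(n); cv2.imwrite("pics/w2.png",im)
for i,l in enumerate(["stick_a","lower_board","jig"]):
  for d in nets.trace(n,l)[:2]:
    m=d["region"]
    if m.sum()<30: continue
    z={"stick_a":.016,"long_board":.072,"short_board":.072,"lower_board":.048,"jig":.012}.get(l,0.01)
    print(n,l,round(d["score"],2),(np.array(d["location"])*[480,640]).round(),m.sum(),np.round(minrect(m,K,E,z),1))
np.savez("w2.npz",K=K,E=E)
```

```text
wrist stick_a 0.58 [ 19. 346.] 2466 [556.7  82.1 120.2  20.1  -3.5]
wrist lower_board 0.61 [170. 310.] 10650 [516.1 -79.6 198.5  60.8  84.7]
wrist jig 0.63 [157. 283.] 13656 [515.3 -77.3 228.6 140.6  85. ]
```

View pics/w2.png

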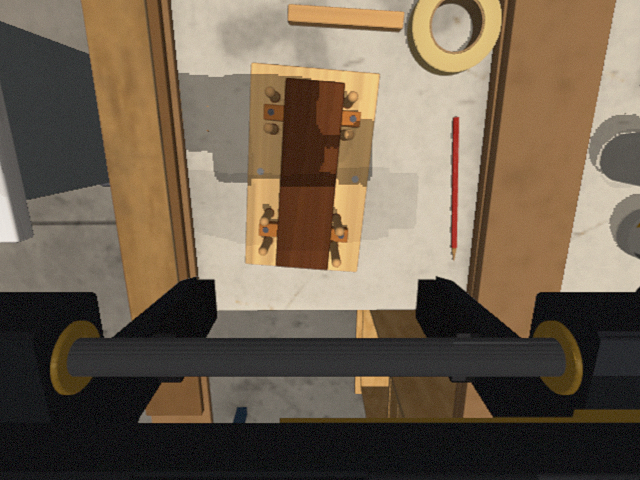

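Run:
```python
import cv2
im=cv2.imread("pics/w2.png"); c=im[50:290,200:420]; cv2.imwrite("pics/w2z.png",cv2.resize(c,None,fx=2.5,fy=2.5,interpolation=cv2.INTER_CUBIC))
im=cv2.imread("pics/side0.png"); c=im[250:420,250:420]; cv2.imwrite("pics/s0z.png",cv2.resize(c,None,fx=3.5,fy=3.5,interpolation=cv2.INTER_CUBIC))
```

```text
(no output)
```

View pics/w2z.png

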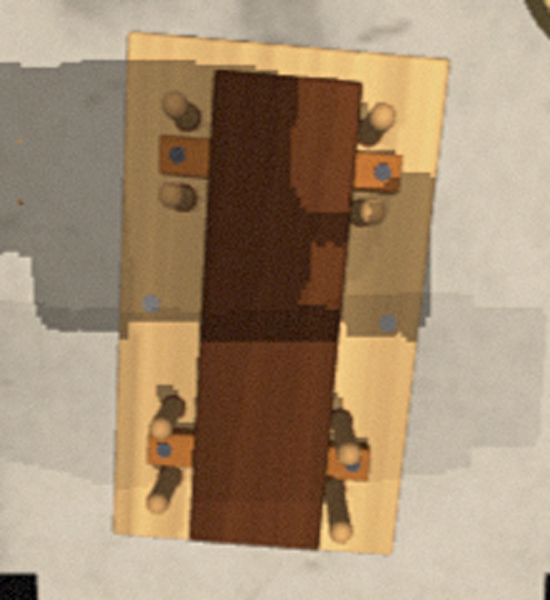

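View pics/s0z.png

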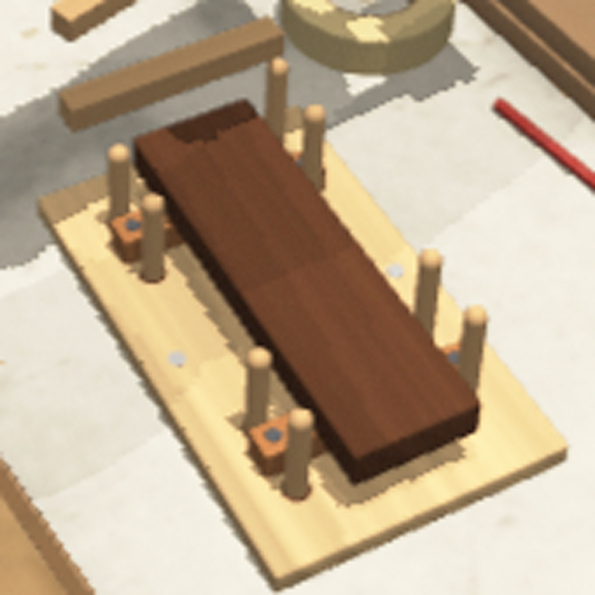

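Run:
```python
from h import *
from scipy.optimize import least_squares
d=np.load("w2.npz");K,E=d["K"],d["E"]
px=np.array([(270,91.2),(269.2,127.2),(264.8,220.8),(262.8,251.2),(353.6,96.4),(348,134),(339.2,231.2),(336.4,262.8),(251.6,62.8),(379.6,74),(356.8,271.6),(245.2,263.2)])
P=[(-42.5,y,60) for y in(82,48,-48,-82)]+[(37.5,y,79) for y in(82,48,-48,-82)]+[(-70,115,12),(70,115,12),(70,-115,12),(-70,-115,12)]
P=np.array(P)/1000.
def W(p):
    c,s=np.cos(p[2]),np.sin(p[2]); return np.c_[p[0]+c*P[:,0]-s*P[:,1],p[1]+s*P[:,0]+c*P[:,1],P[:,2]]
f=lambda p:(proj(K,E,W(p))-px).ravel()
s=least_squares(f,[.515,-.077,-.087]); print(s.x,np.degrees(s.x[2])); print(f(s.x).reshape(-1,2).round(1))
for n in["scene","side"]:
    k,e=cam(n); im=cv2.imread(f"pics/{n}0.png")
    for q in proj(k,e,W(s.x)): cv2.circle(im,tuple(int(v) for v in q.round()),2,(255,0,255),1)
    q=proj(k,e,W(s.x)); 
    c=im[180:280,330:480] if n=="scene" else im[250:420,250:420]
    cv2.imwrite(f"pics/j_{n}.png",cv2.resize(c,None,fx=3,fy=3))
# long/short board outlines
d=np.load("w1.npz");K,E=d["K"],d["E"]
im=cv2.imread("pics/w1.png")
# rails x
for u,v in[(176,60),(182,160),(498,60),(483,160)]: print(ray(K,E,(u,v),0).round(3), ray(K,E,(u,v),.03).round(3))
cv2.imwrite("pics/w1z.png",cv2.resize(im[60:330,160:480],None,fx=2.4,fy=2.2,interpolation=cv2.INTER_CUBIC))
```

```text
[ 0.51642896 -0.07738042 -0.08698779] -4.984033104636757
[[-0.6 -0.5]
 [-1.4  0.2]
 [-1.1  0.9]
 [-0.4  1. ]
 [ 0.2 -0.8]
 [ 1.9 -0. ]
 [ 0.7  0.9]
 [ 0.3  0.9]
 [-0.9 -1.7]
 [ 1.3 -1.4]
 [ 0.4  1. ]
 [-0.6  0.8]]
[[0.37  0.374 0.   ]] [[0.381 0.368 0.03 ]]
[[0.367 0.266 0.   ]] [[0.378 0.268 0.03 ]]
[[0.725 0.377 0.   ]] [[0.711 0.371 0.03 ]]
[[0.722 0.269 0.   ]] [[0.708 0.27  0.03 ]]
```

View pics/j_scene.png

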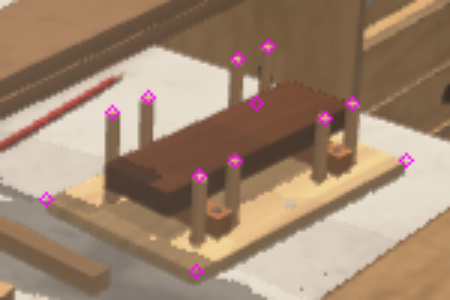

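View pics/j_side.png

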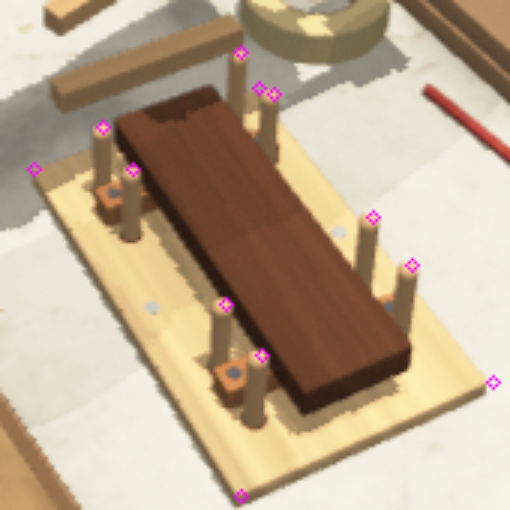

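View pics/w1z.png

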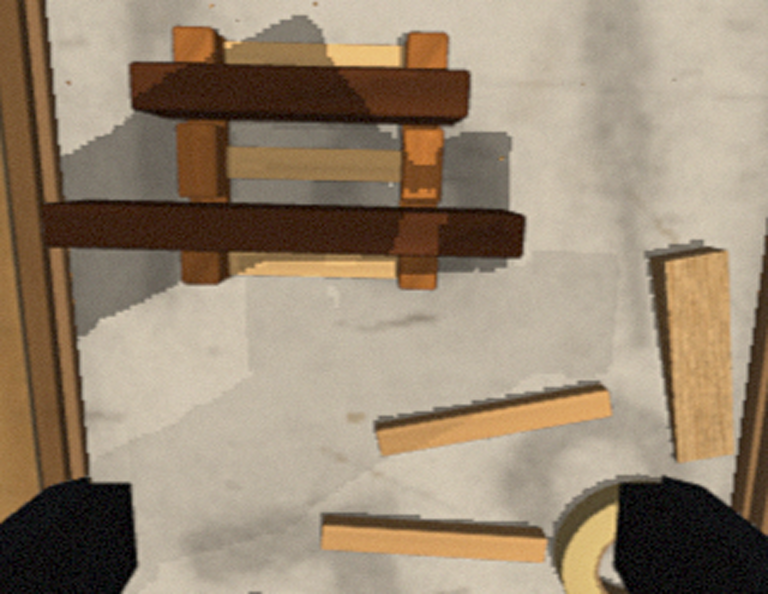

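The jig fits at (0.5164, -0.0774) with yaw -5.0°, within about 1 px in all three views. The tall dowels are on the world +x side. The sticks are at (557,85) mm at -3.7° and (586,158) mm at +12°. The long board is the rack's -y one, at (487,267) mm. I go to the first stick next.

Emit:
send_rows --series '[{"delta_pos":[3.2,-18.5,15],"turn":-86,"jaw":0.4},{"delta_pos":[3.2,-18.5,15],"turn":-86,"jaw":0.4},{"delta_pos":[3.2,-18.5,15],"turn":-86,"jaw":0.4},{"delta_pos":[3.2,-18.5,15],"turn":-86,"jaw":0.4},{"delta_pos":[3.2,-18.5,15],"turn":-86,"jaw":0.4},{"delta_pos":[3.2,-18.5,15],"turn":-86,"jaw":0.4},{"delta_pos":[3.2,-18.5,15],"turn":-86,"jaw":0.4},{"delta_pos":[3.2,-18.5,15],"turn":-86,"jaw":0.4}]'

```text
clock: 4.32
tool_pos: [0.5559, 0.0896, 0.1484]
eef_rot: [0.874, 0.485, -0.001, -0.001]
contact_force: [0.1, 0.1, 0.3]
opening: 0.605
```

Emit:
send_rows --series '[{"delta_pos":[0,0,0],"turn":-28.7,"jaw":0.4},{"delta_pos":[0,0,0],"turn":-28.7,"jaw":0.4},{"delta_pos":[0,0,0],"turn":-28.7,"jaw":0.4},{"delta_pos":[0,0,0],"turn":-28.7,"jaw":0.4},{"delta_pos":[0,0,0],"turn":-28.7,"jaw":0.4},{"delta_pos":[0,0,0],"turn":-28.7,"jaw":0.4}]'

```text
clock: 4.82
tool_pos: [0.5569, 0.0862, 0.1497]
eef_rot: [0.732, 0.681, 0.0, -0.0]
contact_force: [0.2, -0.1, -0.7]
opening: 0.601
```

```bash
cat >> h.py <<'E'
from scipy.spatial.transform import Rotation
def go(x,y,z,yaw=None):
    s=r.get_state(); p=s["tool_pos"]; R=Rotation.from_quat(s["eef_rot"]).as_matrix()
    d=R.T@(np.array([x,y,z])-p)
    cy=np.degrees(np.arctan2(R[1,0],R[0,0]))
    print("t%.2f"%s["clock"],"pos",p.round(4),"yaw %.1f"%cy,"tilt",R[:2,2].round(4),"delta cm",(d*100).round(2),"turn",None if yaw is None else round((cy-yaw+180)%360-180,1),"op %.3f"%s["opening"],"q7 %.2f"%s["q"][6])
def jig(x,y):
    a=np.radians(-5.0);c,s=np.cos(a),np.sin(a); return .5164+c*x-s*y,-.0774+s*x+c*y
E
python3 - <<'E'
from h import *
go(.557,.085,.013,86.3)
im=vision.snapshot("wrist"); cv2.imwrite("pics/w3.png",im)
E
```

```text
t4.82 pos [0.5569 0.0862 0.1497] yaw 85.9 tilt [-0.0001  0.001 ] delta cm [-0.13  0.02 13.67] turn -0.4 op 0.601 q7 0.69
```

View pics/w3.png

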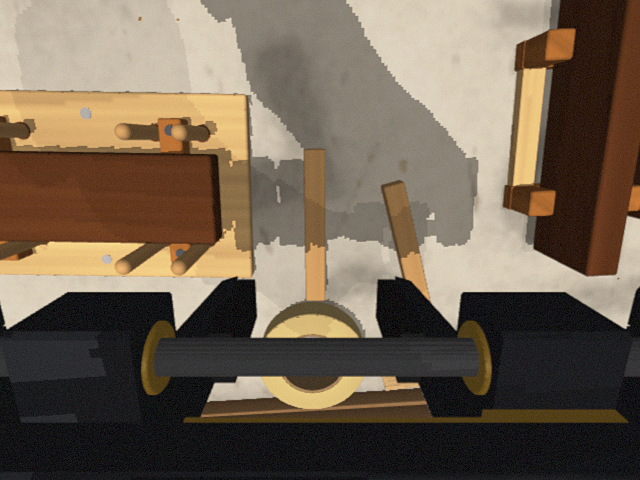

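The stick is centred between the fingers (col 315). At grasp depth, though, the gripper body would be at z≈66 mm with its end over the 80 mm dowel at (561,1) mm. So I take the other stick first, gripped 32 mm west of its centre so the body also clears the long board.

Run:
```python
from h import *
go(.5547,.1517,.10,102); go(.5547,.1517,.015,102)
```

```text
t4.87 pos [0.5569 0.0859 0.1498] yaw 85.9 tilt [0.0001 0.0005] delta cm [ 6.54 -0.69  4.98] turn -16.1 op 0.598 q7 0.69
t4.87 pos [0.5569 0.0859 0.1498] yaw 85.9 tilt [0.0001 0.0005] delta cm [ 6.54 -0.69 13.48] turn -16.1 op 0.598 q7 0.69
```

Emit:
send_rows --series '[{"delta_pos":[6.55,-0.7,5],"turn":-16,"jaw":0.55},{"delta_pos":[6.55,-0.7,5],"turn":-16,"jaw":0.55},{"delta_pos":[6.55,-0.7,5],"turn":-16,"jaw":0.55},{"delta_pos":[6.55,-0.7,5],"turn":-16,"jaw":0.55},{"delta_pos":[6.55,-0.7,5],"turn":-16,"jaw":0.55},{"delta_pos":[6.55,-0.7,5],"turn":-16,"jaw":0.55}]'

```text
clock: 5.37
tool_pos: [0.5551, 0.1496, 0.1002]
eef_rot: [0.631, 0.776, -0.0, 0.001]
contact_force: [0.0, 0.7, 1.3]
opening: 0.449
```

Run:
```python
from h import *
go(.5547,.1517,.015,102)
im=vision.snapshot("wrist"); cv2.imwrite("pics/w4.png",im)
im=vision.snapshot("side"); cv2.imwrite("pics/s4.png",cv2.resize(im[140:360,140:420],None,fx=2.5,fy=2.5))
```

```text
t5.37 pos [0.5551 0.1496 0.1002] yaw 101.8 tilt [ 0.001  -0.0014] delta cm [ 0.23 -0.01  8.52] turn -0.2 op 0.449 q7 0.76
```

View pics/w4.png

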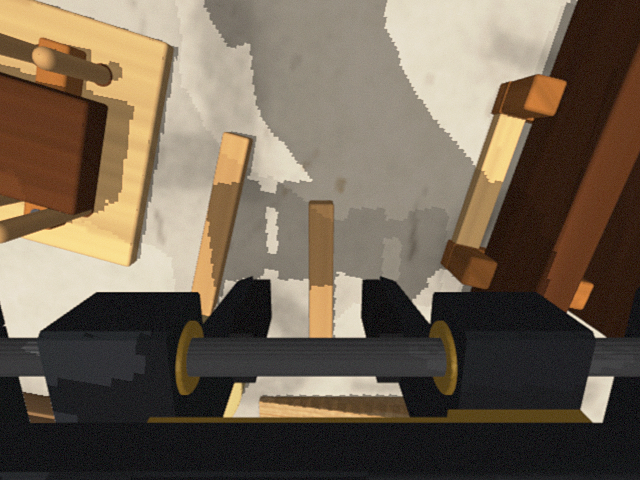

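View pics/s4.png

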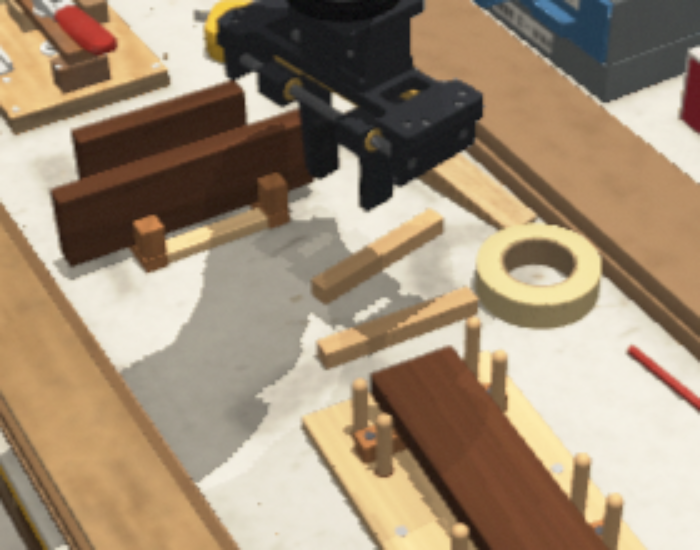

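Emit:
send_rows --series '[{"delta_pos":[0,0,2.5],"turn":0,"jaw":0.55},{"delta_pos":[0,0,5],"turn":0,"jaw":0.55},{"delta_pos":[0,0,7],"turn":0,"jaw":0.55},{"delta_pos":[0,0,8.5],"turn":0,"jaw":0.55},{"delta_pos":[0,0,8.5],"turn":0,"jaw":0.55}]'

```text
clock: 5.88
tool_pos: [0.5541, 0.1495, 0.013]
eef_rot: [0.63, 0.777, -0.001, -0.0]
contact_force: [-0.2, 0.1, 0.6]
opening: 0.448
```

Emit:
send_rows --series '[{"delta_pos":[0,0,0],"turn":0,"jaw":0.9},{"delta_pos":[0,0,0],"turn":0,"jaw":1},{"delta_pos":[0,0,0],"turn":0,"jaw":1},{"delta_pos":[0,0,0],"turn":0,"jaw":1},{"delta_pos":[0,0,0],"turn":0,"jaw":1}]' --force 25

```text
clock: 6.3
tool_pos: [0.5553, 0.1509, 0.0159]
eef_rot: [0.63, 0.777, 0.001, 0.001]
contact_force: [-0.3, -1.0, 5.9]
opening: 0.182
```

Emit:
send_rows --series '[{"delta_pos":[0,0,-4],"turn":0,"jaw":1},{"delta_pos":[0,0,-8],"turn":0,"jaw":1},{"delta_pos":[0,0,-12],"turn":0,"jaw":1},{"delta_pos":[0,0,-12],"turn":0,"jaw":1},{"delta_pos":[0,0,-12],"turn":0,"jaw":1}]'

```text
clock: 6.72
tool_pos: [0.5561, 0.1514, 0.1373]
eef_rot: [0.63, 0.777, 0.002, 0.001]
contact_force: [-0.1, -0.7, -1.2]
opening: 0.177
```

Run:
```python
from h import *
x,y=jig(-.022,-.065); go(x,y,.135,85)
```

```text
t6.72 pos [0.5561 0.1514 0.1373] yaw 102.0 tilt [0.005  0.0018] delta cm [-27.13 -12.62   0.14] turn 17.0 op 0.177 q7 0.80
```

Emit:
send_rows --series '[{"delta_pos":[-27.1,-12.6,0],"turn":17,"jaw":1},{"delta_pos":[-27.1,-12.6,0],"turn":17,"jaw":1},{"delta_pos":[-27.1,-12.6,0],"turn":17,"jaw":1},{"delta_pos":[-27.1,-12.6,0],"turn":17,"jaw":1},{"delta_pos":[-27.1,-12.6,0],"turn":17,"jaw":1},{"delta_pos":[-27.1,-12.6,0],"turn":17,"jaw":1},{"delta_pos":[-27.1,-12.6,0],"turn":17,"jaw":1},{"delta_pos":[-27.1,-12.6,0],"turn":17,"jaw":1}]'

```text
clock: 7.38
tool_pos: [0.4829, -0.15, 0.1327]
eef_rot: [0.741, 0.671, -0.005, -0.0]
contact_force: [-0.3, -0.2, -0.6]
opening: 0.178
```

Emit:
send_rows --series '[{"delta_pos":[0,0,0],"turn":0,"jaw":1},{"delta_pos":[0,0,0],"turn":0,"jaw":1},{"delta_pos":[0,0,0],"turn":0,"jaw":1},{"delta_pos":[0,0,0],"turn":0,"jaw":1}]'

```text
clock: 7.72
tool_pos: [0.4884, -0.1379, 0.1346]
eef_rot: [0.736, 0.677, 0.001, -0.0]
contact_force: [-0.4, -0.1, -1.0]
opening: 0.175
```

Run:
```python
from h import *
x,y=jig(-.022,-.065); go(x,y,.063,85)
K,E=cam("wrist")
im=vision.snapshot("wrist"); cv2.imwrite("pics/w5.png",im)
im=vision.snapshot("side"); cv2.imwrite("pics/s5.png",cv2.resize(im[200:420,200:480],None,fx=2.5,fy=2.5))
```

```text
t7.72 pos [ 0.4884 -0.1379  0.1346] yaw 85.2 tilt [0.0004 0.0016] delta cm [-0.24  0.06  7.16] turn 0.2 op 0.175 q7 0.96
```

View pics/w5.png

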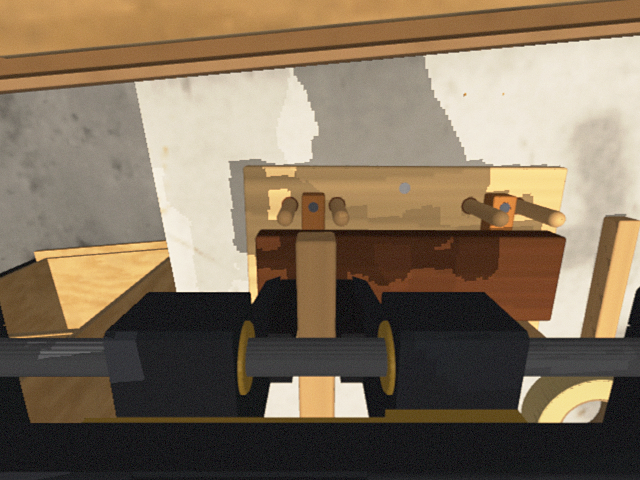

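View pics/s5.png

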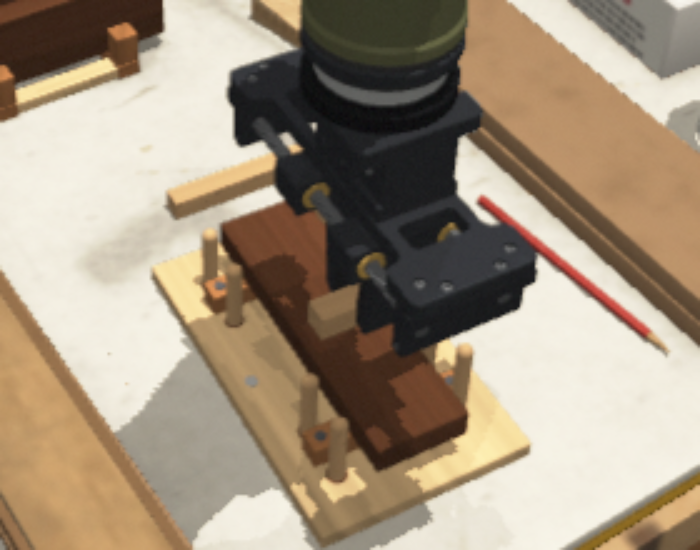

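Emit:
send_rows --series '[{"delta_pos":[0,0,2],"turn":0,"jaw":1},{"delta_pos":[0,0,4],"turn":0,"jaw":1},{"delta_pos":[0,0,4],"turn":0,"jaw":1},{"delta_pos":[0,0,4],"turn":0,"jaw":1}]'

```text
clock: 8.15
tool_pos: [0.4874, -0.1394, 0.0944]
eef_rot: [0.737, 0.676, -0.001, -0.001]
contact_force: [0.2, 0.5, -0.0]
opening: 0.175
```

Run:
```python
from h import *
x,y=jig(-.022,-.065); go(x,y,.064,85)
```

```text
t8.15 pos [ 0.4874 -0.1394  0.0944] yaw 85.1 tilt [-0.0018  0.0003] delta cm [-0.07  0.16  3.04] turn 0.1 op 0.175 q7 0.90
```

Emit:
send_rows --series '[{"delta_pos":[-0.05,0.1,1.5],"turn":0,"jaw":1},{"delta_pos":[-0.05,0.1,2.6],"turn":0,"jaw":1},{"delta_pos":[-0.05,0.1,3.1],"turn":0,"jaw":1},{"delta_pos":[-0.05,0.1,3.1],"turn":0,"jaw":1},{"delta_pos":[-0.05,0.1,3.1],"turn":0,"jaw":1}]'

```text
clock: 8.57
tool_pos: [0.4892, -0.1407, 0.0645]
eef_rot: [0.737, 0.676, 0.0, 0.0]
contact_force: [-0.4, -1.1, -0.8]
opening: 0.178
```

Emit:
send_rows --series '[{"delta_pos":[0,0,0.15],"turn":0,"jaw":1},{"delta_pos":[0,0,0.15],"turn":0,"jaw":0.65},{"delta_pos":[0,0,0.15],"turn":0,"jaw":0.65},{"delta_pos":[0,0,0.15],"turn":0,"jaw":0.65},{"delta_pos":[0,0,-4],"turn":0,"jaw":0.65},{"delta_pos":[0,0,-8],"turn":0,"jaw":0.65},{"delta_pos":[0,0,-8],"turn":0,"jaw":0.65}]'

```text
clock: 9.15
tool_pos: [0.4919, -0.1409, 0.149]
eef_rot: [0.737, 0.675, 0.003, 0.003]
contact_force: [-0.3, 0.6, 0.1]
opening: 0.35
```

Run:
```python
from h import *
go(.510,.085,.10,86.3)
im=vision.snapshot("side"); cv2.imwrite("pics/s6.png",cv2.resize(im[200:420,200:480],None,fx=2.5,fy=2.5))
```

```text
t9.15 pos [ 0.4919 -0.1409  0.149 ] yaw 85.0 tilt [ 0.009  -0.0005] delta cm [22.66 -0.21  4.9 ] turn -1.3 op 0.350 q7 0.98
```

View pics/s6.png

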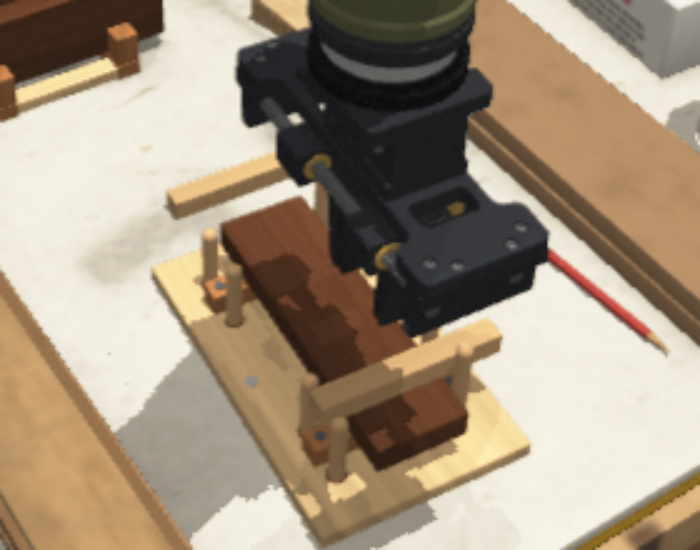

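The first stick lies well between its dowels on the -y side. For the second I grip near its west end, carry it 35 mm away from the dowels, and take it again in the middle.

Emit:
send_rows --series '[{"delta_pos":[22.9,-0.3,4],"turn":-1.3,"jaw":0.55},{"delta_pos":[22.9,-0.3,4],"turn":-1.3,"jaw":0.55},{"delta_pos":[22.9,-0.3,4],"turn":-1.3,"jaw":0.55},{"delta_pos":[22.9,-0.3,4],"turn":-1.3,"jaw":0.55},{"delta_pos":[22.9,-0.3,4],"turn":-1.3,"jaw":0.55},{"delta_pos":[22.9,-0.3,4],"turn":-1.3,"jaw":0.55},{"delta_pos":[22.9,-0.3,4],"turn":-1.3,"jaw":0.55},{"delta_pos":[22.9,-0.3,4],"turn":-1.3,"jaw":0.55}]'

```text
clock: 9.87
tool_pos: [0.5048, 0.0888, 0.1028]
eef_rot: [0.728, 0.685, -0.001, -0.0]
contact_force: [-1.0, -1.9, -0.7]
opening: 0.448
```

Emit:
send_rows --series '[{"delta_pos":[0,0,0],"turn":0,"jaw":0.55},{"delta_pos":[0,0,0],"turn":0,"jaw":0.55},{"delta_pos":[0,0,0],"turn":0,"jaw":0.55}]'

```text
clock: 10.12
tool_pos: [0.5056, 0.0852, 0.1036]
eef_rot: [0.731, 0.683, -0.001, 0.0]
contact_force: [0.4, -0.9, -0.4]
opening: 0.452
```

Run:
```python
from h import *
go(.511,.088,.016,86.3)
im=vision.snapshot("wrist"); cv2.imwrite("pics/w7.png",im)
```

```text
t10.12 pos [0.5056 0.0852 0.1036] yaw 86.1 tilt [-0.0004 -0.0014] delta cm [0.32 0.53 8.76] turn -0.2 op 0.452 q7 0.53
```

View pics/w7.png

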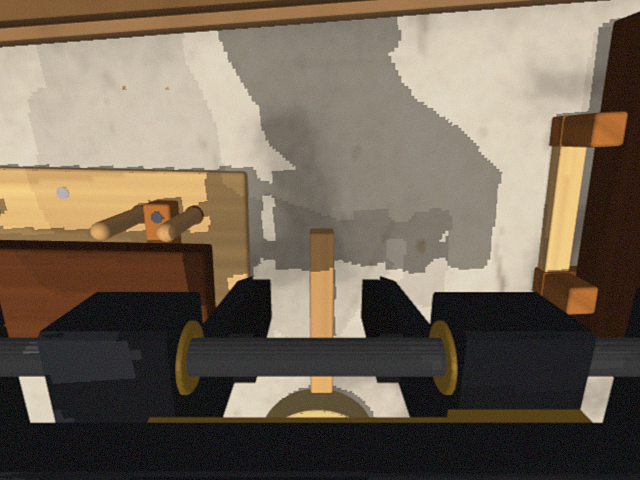

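Emit:
send_rows --series '[{"delta_pos":[0.3,0.5,2.5],"turn":0,"jaw":0.55},{"delta_pos":[0.3,0.5,5],"turn":0,"jaw":0.55},{"delta_pos":[0.3,0.5,7.5],"turn":0,"jaw":0.55},{"delta_pos":[0.3,0.5,8.7],"turn":0,"jaw":0.55},{"delta_pos":[0.3,0.5,8.7],"turn":0,"jaw":0.55},{"delta_pos":[0.3,0.5,8.7],"turn":0,"jaw":1},{"delta_pos":[0.3,0.5,8.7],"turn":0,"jaw":1},{"delta_pos":[0.3,0.5,8.7],"turn":0,"jaw":1}]'

```text
clock: 10.83
tool_pos: [0.5116, 0.0899, 0.0178]
eef_rot: [0.73, 0.684, 0.001, 0.0]
contact_force: [0.7, 0.1, 0.0]
opening: 0.247
```

Emit:
send_rows --series '[{"delta_pos":[0,0,0],"turn":0,"jaw":1},{"delta_pos":[0,0,0],"turn":0,"jaw":1}]'

```text
clock: 11.0
tool_pos: [0.5115, 0.09, 0.0178]
eef_rot: [0.73, 0.684, 0.001, 0.001]
contact_force: [-0.6, -0.9, 6.1]
opening: 0.179
```

Emit:
send_rows --series '[{"delta_pos":[0,0,-0.8],"turn":0,"jaw":1},{"delta_pos":[1.5,0,-0.8],"turn":0,"jaw":1},{"delta_pos":[3.5,0,-0.8],"turn":0,"jaw":1},{"delta_pos":[3.5,0,-0.8],"turn":0,"jaw":1},{"delta_pos":[3.5,0,-0.8],"turn":0,"jaw":1},{"delta_pos":[3.5,0,0],"turn":0,"jaw":1},{"delta_pos":[3.5,0,0],"turn":0,"jaw":0.65},{"delta_pos":[3.5,0,0],"turn":0,"jaw":0.65}]'

```text
clock: 11.67
tool_pos: [0.5126, 0.1239, 0.0161]
eef_rot: [0.73, 0.684, -0.001, 0.0]
contact_force: [0.2, -0.5, 0.1]
opening: 0.306
```

Emit:
send_rows --series '[{"delta_pos":[0,0,0],"turn":0,"jaw":0.65},{"delta_pos":[0,1.5,0],"turn":0,"jaw":0.65},{"delta_pos":[0,3,0],"turn":0,"jaw":0.65},{"delta_pos":[0,4.5,0],"turn":0,"jaw":0.65},{"delta_pos":[0,4.5,0],"turn":0,"jaw":0.65},{"delta_pos":[0,4.5,0],"turn":0,"jaw":0.65}]'

```text
clock: 12.17
tool_pos: [0.558, 0.1213, 0.0165]
eef_rot: [0.73, 0.683, -0.0, 0.0]
contact_force: [-1.1, 0.7, 0.1]
opening: 0.348
```

Run:
```python
from h import *
go(.557,.122,.015,86.3)
im=vision.snapshot("wrist"); cv2.imwrite("pics/w8.png",im)
K,E=cam("scene")
im=vision.snapshot("scene"); cv2.imwrite("pics/c8.png",cv2.resize(im[160:360,220:480],None,fx=2.5,fy=2.5))
for d in nets.trace("scene","stick_a")[:2]: print(d["score"],np.round(minrect(d["region"],K,E,.016),1))
```

```text
t12.17 pos [0.558  0.1213 0.0165] yaw 86.2 tilt [ 0.     -0.0001] delta cm [ 0.06 -0.1   0.15] turn -0.1 op 0.348 q7 0.49
0.78 [ 558.  -217.5  122.1   44.1   -5.5]
0.72 [525.6 131.9  79.7  30.2  -5.9]
```

View pics/w8.png

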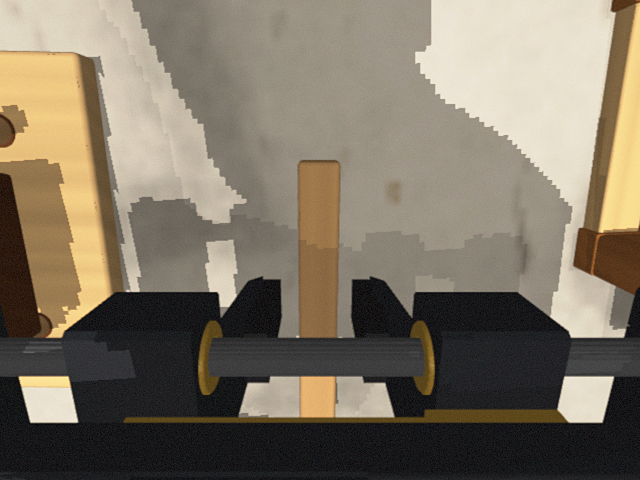

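View pics/c8.png

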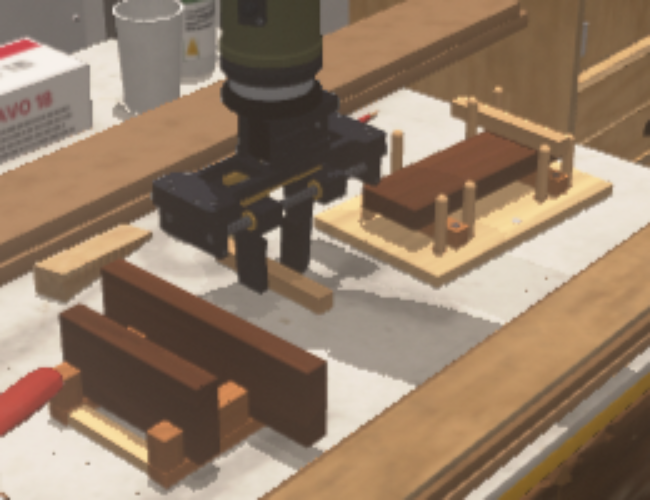

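Emit:
send_rows --series '[{"delta_pos":[0,0,0],"turn":0,"jaw":1},{"delta_pos":[0,0,0],"turn":0,"jaw":1},{"delta_pos":[0,0,0],"turn":0,"jaw":1},{"delta_pos":[0,0,0],"turn":0,"jaw":1},{"delta_pos":[0,0,-4],"turn":0,"jaw":1},{"delta_pos":[0,0,-8],"turn":0,"jaw":1},{"delta_pos":[0,0,-12],"turn":0,"jaw":1},{"delta_pos":[0,0,-12],"turn":0,"jaw":1}]'

```text
clock: 12.98
tool_pos: [0.5616, 0.1242, 0.1434]
eef_rot: [0.73, 0.684, 0.005, 0.002]
contact_force: [-0.5, 1.3, -0.4]
opening: 0.179
```

Run:
```python
from h import *
x,y=jig(0,.065); go(x,y,.135,85)
```

```text
t12.98 pos [0.5616 0.1242 0.1434] yaw 86.3 tilt [0.0109 0.0044] delta cm [-13.91  -3.07   0.73] turn 1.3 op 0.179 q7 0.62
```

Emit:
send_rows --series '[{"delta_pos":[-13.7,-2.7,0],"turn":1.3,"jaw":1},{"delta_pos":[-13.7,-2.7,0],"turn":1.3,"jaw":1},{"delta_pos":[-13.7,-2.7,0],"turn":1.3,"jaw":1},{"delta_pos":[-13.7,-2.7,0],"turn":1.3,"jaw":1},{"delta_pos":[-13.7,-2.7,0],"turn":1.3,"jaw":1},{"delta_pos":[-13.7,-2.7,0],"turn":1.3,"jaw":1},{"delta_pos":[-13.7,-2.7,0],"turn":1.3,"jaw":1},{"delta_pos":[-13.7,-2.7,3],"turn":1.3,"jaw":1}]'

```text
clock: 13.65
tool_pos: [0.5263, -0.0098, 0.1101]
eef_rot: [0.737, 0.676, 0.005, 0.002]
contact_force: [1.7, 0.0, -0.6]
opening: 0.175
```

Emit:
send_rows --series '[{"delta_pos":[0,0,0],"turn":0,"jaw":1},{"delta_pos":[0,0,0],"turn":0,"jaw":1},{"delta_pos":[0,0,0],"turn":0,"jaw":1}]'

```text
clock: 13.9
tool_pos: [0.5225, -0.0114, 0.1072]
eef_rot: [0.737, 0.676, 0.0, -0.0]
contact_force: [0.4, -0.3, -0.1]
opening: 0.182
```

Run:
```python
from h import *
x,y=jig(0,.065); go(x,y,.065,85)
im=vision.snapshot("wrist"); cv2.imwrite("pics/w9.png",im)
```

```text
t13.90 pos [ 0.5225 -0.0114  0.1072] yaw 85.1 tilt [0.0002 0.0007] delta cm [-0.13 -0.03  4.22] turn 0.1 op 0.182 q7 0.70
```

View pics/w9.png

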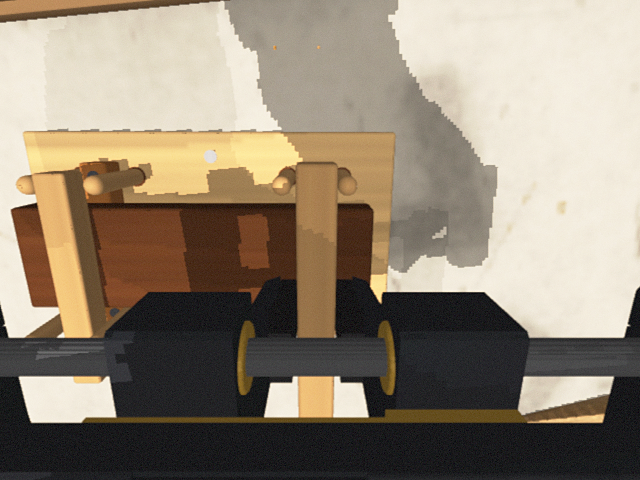

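Emit:
send_rows --series '[{"delta_pos":[-0.1,0,1.5],"turn":0,"jaw":1},{"delta_pos":[-0.1,0,3],"turn":0,"jaw":1},{"delta_pos":[-0.1,0,4.2],"turn":0,"jaw":1},{"delta_pos":[-0.1,0,4.2],"turn":0,"jaw":1},{"delta_pos":[-0.1,0,4.3],"turn":0,"jaw":1},{"delta_pos":[-0.1,0,4.3],"turn":0,"jaw":1}]'

```text
clock: 14.45
tool_pos: [0.5226, -0.0135, 0.0644]
eef_rot: [0.737, 0.676, 0.001, 0.0]
contact_force: [-0.5, -0.3, -0.5]
opening: 0.176
```

Emit:
send_rows --series '[{"delta_pos":[0,0,0.1],"turn":0,"jaw":0.65},{"delta_pos":[0,0,0.1],"turn":0,"jaw":0.65},{"delta_pos":[0,0,0.1],"turn":0,"jaw":0.65},{"delta_pos":[0,0,-4],"turn":0,"jaw":0.65},{"delta_pos":[0,0,-8],"turn":0,"jaw":0.65},{"delta_pos":[0,0,-8],"turn":0,"jaw":0.65}]'

```text
clock: 14.95
tool_pos: [0.5254, -0.0129, 0.1493]
eef_rot: [0.737, 0.675, 0.004, 0.003]
contact_force: [0.2, 0.4, -0.5]
opening: 0.347
```

Run:
```python
from h import *
go(.489,.2665,.15,89)
im=vision.snapshot("scene"); cv2.imwrite("pics/c10.png",cv2.resize(im[160:360,220:480],None,fx=2.5,fy=2.5))
```

```text
t14.95 pos [ 0.5254 -0.0129  0.1493] yaw 85.0 tilt [0.0095 0.0017] delta cm [27.52 -6.07 -0.06] turn -4.0 op 0.347 q7 0.76
```

View pics/c10.png

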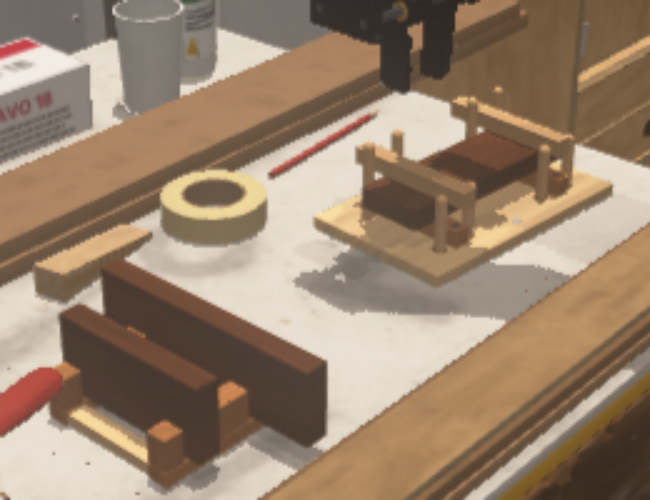

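Both sticks are in place. Next is the long board in the rack.

Emit:
send_rows --series '[{"delta_pos":[27.5,-5.9,0],"turn":-4,"jaw":0.5},{"delta_pos":[27.5,-5.9,0],"turn":-4,"jaw":0.5},{"delta_pos":[27.5,-5.9,0],"turn":-4,"jaw":0.5},{"delta_pos":[27.5,-5.9,0],"turn":-4,"jaw":0.5},{"delta_pos":[27.5,-5.9,0],"turn":-4,"jaw":0.5},{"delta_pos":[27.5,-5.9,0],"turn":-4,"jaw":0.5},{"delta_pos":[27.5,-5.9,0],"turn":-4,"jaw":0.5},{"delta_pos":[27.5,-5.9,0],"turn":-4,"jaw":0.5}]'

```text
clock: 15.67
tool_pos: [0.4846, 0.2749, 0.1438]
eef_rot: [0.71, 0.705, 0.003, -0.003]
contact_force: [-0.4, 0.4, 0.2]
opening: 0.502
```

Emit:
send_rows --series '[{"delta_pos":[0,0,0],"turn":0,"jaw":0.5},{"delta_pos":[0,0,0],"turn":0,"jaw":0.5},{"delta_pos":[0,0,0],"turn":0,"jaw":0.5},{"delta_pos":[0,0,0],"turn":0,"jaw":0.5}]'

```text
clock: 16.0
tool_pos: [0.4878, 0.263, 0.1433]
eef_rot: [0.714, 0.7, -0.001, 0.001]
contact_force: [-0.4, 0.2, -0.2]
opening: 0.497
```

Run:
```python
from h import *
go(.489,.2665,.05,89)
im=vision.snapshot("wrist"); cv2.imwrite("pics/w11.png",im)
im=vision.snapshot("scene"); cv2.imwrite("pics/c11.png",cv2.resize(im[160:360,220:480],None,fx=2.5,fy=2.5))
```

```text
t16.00 pos [0.4878 0.263  0.1433] yaw 88.8 tilt [-0.0003 -0.0018] delta cm [0.37 0.12 9.33] turn -0.2 op 0.497 q7 0.38
```

View pics/w11.png

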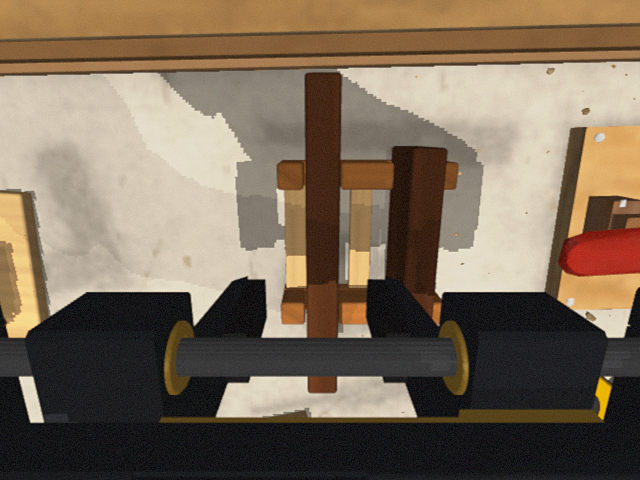

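View pics/c11.png

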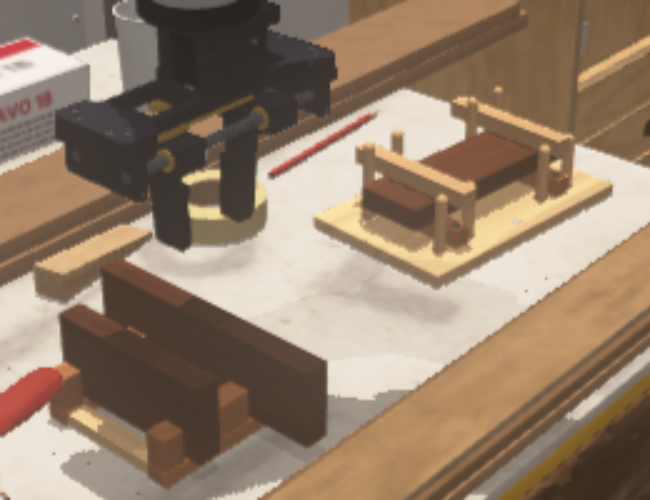

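Emit:
send_rows --series '[{"delta_pos":[0.35,0,2],"turn":0,"jaw":0.55},{"delta_pos":[0.35,0,4],"turn":0,"jaw":0.55},{"delta_pos":[0.35,0,6],"turn":0,"jaw":0.55},{"delta_pos":[0.35,0,8],"turn":0,"jaw":0.55},{"delta_pos":[0.35,0,9.5],"turn":0,"jaw":0.55},{"delta_pos":[0.35,0,9.5],"turn":0,"jaw":0.55},{"delta_pos":[0.35,0,9.5],"turn":0,"jaw":0.55}]'

```text
clock: 16.68
tool_pos: [0.4872, 0.268, 0.0484]
eef_rot: [0.713, 0.701, -0.001, 0.0]
contact_force: [-0.1, -0.3, 1.0]
opening: 0.448
```

Emit:
send_rows --series '[{"delta_pos":[0,0,0],"turn":0,"jaw":1},{"delta_pos":[0,0,0],"turn":0,"jaw":1},{"delta_pos":[0,0,0],"turn":0,"jaw":1},{"delta_pos":[0,0,0],"turn":0,"jaw":1},{"delta_pos":[0,0,0],"turn":0,"jaw":1}]' --force 40

```text
clock: 17.1
tool_pos: [0.488, 0.2686, 0.0497]
eef_rot: [0.713, 0.701, 0.001, 0.0]
contact_force: [-1.0, -0.9, 6.5]
opening: 0.225
```

Emit:
send_rows --series '[{"delta_pos":[0,0,-2],"turn":0,"jaw":1},{"delta_pos":[0,0,-4],"turn":0,"jaw":1},{"delta_pos":[0,0,-6],"turn":0,"jaw":1},{"delta_pos":[0,0,-6],"turn":0,"jaw":1},{"delta_pos":[0,0,-6],"turn":0,"jaw":1}]'

```text
clock: 17.52
tool_pos: [0.4878, 0.269, 0.1092]
eef_rot: [0.713, 0.701, 0.001, 0.0]
contact_force: [-0.6, -0.3, -2.0]
opening: 0.225
```

Run:
```python
from h import *
go(.50,.19,.06,90)
im=vision.snapshot("scene"); cv2.imwrite("pics/c12.png",cv2.resize(im[160:360,220:480],None,fx=2.5,fy=2.5))
```

```text
t17.52 pos [0.4878 0.269  0.1092] yaw 89.0 tilt [0.0015 0.0012] delta cm [-7.88  1.35  4.92] turn -1.0 op 0.225 q7 0.33
```

View pics/c12.png

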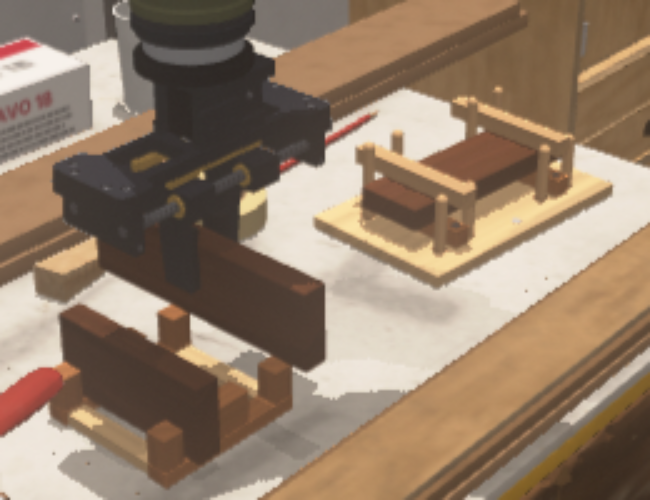

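Emit:
send_rows --series '[{"delta_pos":[-3,0.7,0],"turn":-1,"jaw":1},{"delta_pos":[-6,1.3,0],"turn":-1,"jaw":1},{"delta_pos":[-7.9,1.3,0],"turn":-1,"jaw":1},{"delta_pos":[-7.9,1.3,2],"turn":-1,"jaw":1},{"delta_pos":[-7.9,1.3,4],"turn":-1,"jaw":1},{"delta_pos":[-7.9,1.3,6],"turn":-1,"jaw":1},{"delta_pos":[-7.9,1.3,6.5],"turn":-1,"jaw":1},{"delta_pos":[-7.9,1.3,6.5],"turn":-1,"jaw":1}]'

```text
clock: 18.23
tool_pos: [0.4973, 0.1888, 0.0415]
eef_rot: [0.707, 0.707, -0.002, -0.001]
contact_force: [0.1, 0.4, -1.7]
opening: 0.224
```

Run:
```python
from h import *
go(.50,.19,.038,90)
```

```text
t18.23 pos [0.4973 0.1888 0.0415] yaw 90.0 tilt [-0.0041 -0.0024] delta cm [0.12 0.27 0.35] turn 0.0 op 0.224 q7 0.34
```

Emit:
send_rows --series '[{"delta_pos":[0,0,0.3],"turn":0,"jaw":1},{"delta_pos":[0,0,0.6],"turn":0,"jaw":1},{"delta_pos":[0,0,0.7],"turn":0,"jaw":1},{"delta_pos":[0,0,0.7],"turn":0,"jaw":1}]'

```text
clock: 18.57
tool_pos: [0.4994, 0.1898, 0.0377]
eef_rot: [0.707, 0.707, 0.001, 0.0]
contact_force: [-0.5, 1.1, 0.6]
opening: 0.224
```

Emit:
send_rows --series '[{"delta_pos":[0,0,0],"turn":0,"jaw":0.4},{"delta_pos":[0,0,0],"turn":0,"jaw":0},{"delta_pos":[0,0,0],"turn":0,"jaw":0},{"delta_pos":[0,0,0],"turn":0,"jaw":0},{"delta_pos":[0,0,-0.7],"turn":0,"jaw":0},{"delta_pos":[0,0,-1.4],"turn":0,"jaw":0},{"delta_pos":[0,0,-2.1],"turn":0,"jaw":0},{"delta_pos":[0,0,-2.1],"turn":0,"jaw":0}]'

```text
clock: 19.23
tool_pos: [0.4998, 0.1899, 0.0594]
eef_rot: [0.707, 0.707, 0.001, 0.0]
contact_force: [0.8, 0.5, -0.7]
opening: 0.805
```

Run:
```python
from h import *
go(.50,.19,.06,90)
im=vision.snapshot("scene"); cv2.imwrite("pics/c13.png",cv2.resize(im[160:360,220:480],None,fx=2.5,fy=2.5))
```

```text
t19.23 pos [0.4998 0.1899 0.0594] yaw 90.0 tilt [0.0023 0.0014] delta cm [ 0.01  0.02 -0.06] turn -0.0 op 0.805 q7 0.36
```

View pics/c13.png

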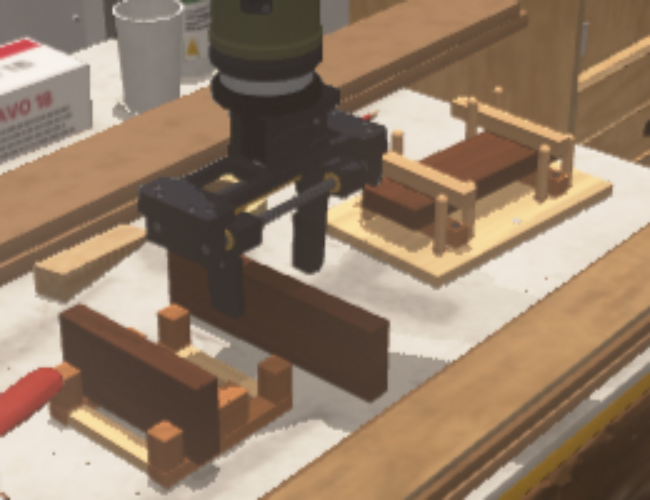

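The board stands on the bench, free between the open fingers. Now I push it over with the +y finger near its top.

Emit:
send_rows --series '[{"delta_pos":[-1.5,0,0],"turn":0,"jaw":0},{"delta_pos":[-2.7,0,0],"turn":0,"jaw":0},{"delta_pos":[-3.5,0,0],"turn":0,"jaw":0},{"delta_pos":[-4.2,0,0],"turn":0,"jaw":0},{"delta_pos":[-4.9,0,0],"turn":0,"jaw":0},{"delta_pos":[-5.5,0,0],"turn":0,"jaw":0},{"delta_pos":[-5.9,0,0],"turn":0,"jaw":0},{"delta_pos":[-5.9,0,0],"turn":0,"jaw":0}]'

```text
clock: 19.95
tool_pos: [0.4989, 0.1291, 0.0576]
eef_rot: [0.708, 0.707, -0.001, 0.0]
contact_force: [-0.7, -0.5, 0.3]
opening: 1.001
```

Run:
```python
from h import *
go(.50,.13,.06,90)
im=vision.snapshot("scene"); cv2.imwrite("pics/c14.png",cv2.resize(im[160:360,220:480],None,fx=2.5,fy=2.5))
```

```text
t19.95 pos [0.4989 0.1291 0.0576] yaw 89.9 tilt [-0.0004 -0.0011] delta cm [ 0.09  0.11 -0.24] turn -0.1 op 1.001 q7 0.41
```

View pics/c14.png

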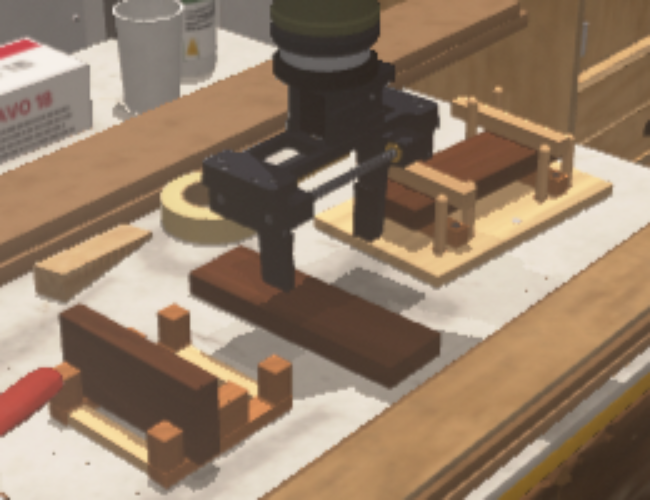

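The board has fallen flat. I go up to view it and measure.

Emit:
send_rows --series '[{"delta_pos":[0.5,0,-4],"turn":0,"jaw":0},{"delta_pos":[1,0,-8],"turn":0,"jaw":0},{"delta_pos":[1,0,-10],"turn":0,"jaw":0},{"delta_pos":[1,0,-10],"turn":0,"jaw":0},{"delta_pos":[1,0,-10],"turn":0,"jaw":0},{"delta_pos":[1,0,-10],"turn":0,"jaw":0}]'

```text
clock: 20.5
tool_pos: [0.4985, 0.1402, 0.157]
eef_rot: [0.707, 0.707, -0.001, -0.0]
contact_force: [-0.0, 0.1, -0.3]
opening: 1.003
```

Run:
```python
from h import *
for n in["wrist","scene","side"]:
    K,E=cam(n); im=vision.snapshot(n); cv2.imwrite(f"pics/{n}15.png",im)
    for d in nets.trace(n,"long_board")[:3]: print(n,round(d["score"],2),(np.array(d["location"])*[480,640]).round(),d["region"].sum(),np.round(minrect(d["region"],K,E,.02),1))
go(.50,.14,.1,90)
```

```text
wrist 0.83 [208. 323.] 19264 [ 4.957e+02  1.462e+02  1.948e+02  6.030e+01 -2.000e-01]
scene 0.95 [283. 349.] 2489 [489.4 157.8 212.8  79.   -0. ]
side 0.93 [262. 249.] 3428 [492.  139.  204.3  77.8   0.5]
t20.80 pos [0.4985 0.1404 0.1569] yaw 90.0 tilt [-0.0015 -0.0005] delta cm [-0.04  0.16  5.69] turn 0.0 op 1.001 q7 0.55
```

View pics/wrist15.png

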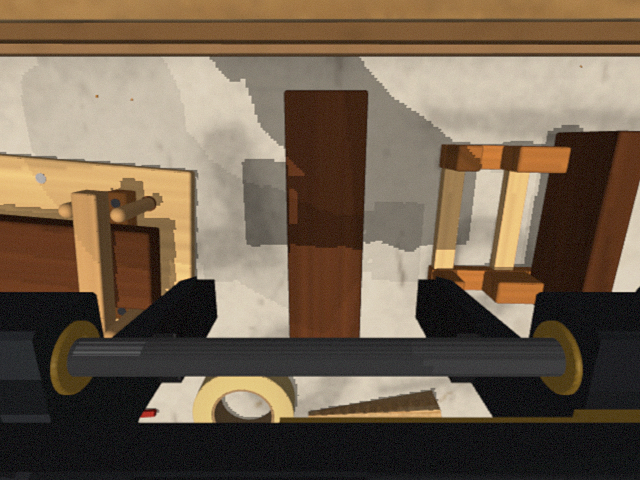

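View pics/side15.png

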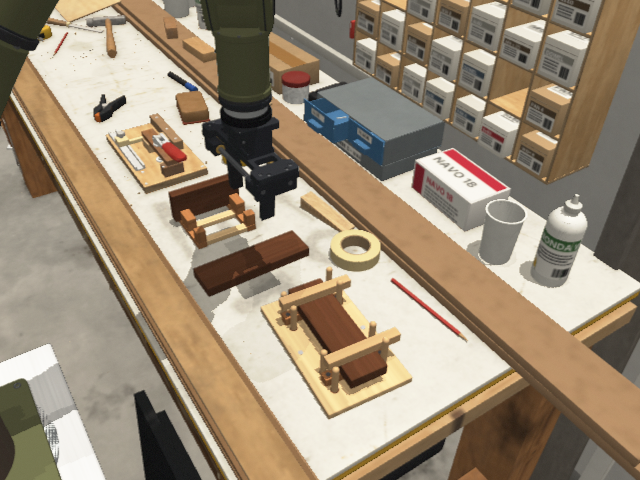

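The board lies flat at about (498,146) mm, along world x within 0.5°. I grasp it across the width.

Emit:
send_rows --series '[{"delta_pos":[0.6,0,4],"turn":0,"jaw":0},{"delta_pos":[0.6,0,8],"turn":0,"jaw":0},{"delta_pos":[0.6,0,11],"turn":0,"jaw":0},{"delta_pos":[0.6,0,13],"turn":0,"jaw":0},{"delta_pos":[0.6,0,14.1],"turn":0,"jaw":0},{"delta_pos":[0.6,0,14.1],"turn":0,"jaw":0},{"delta_pos":[0.6,0,14.1],"turn":0,"jaw":0}]'

```text
clock: 21.38
tool_pos: [0.4985, 0.1466, 0.0162]
eef_rot: [0.707, 0.707, -0.001, -0.0]
contact_force: [-0.4, -0.4, -0.3]
opening: 1.001
```

Emit:
send_rows --series '[{"delta_pos":[0,0,0],"turn":0,"jaw":1},{"delta_pos":[0,0,0],"turn":0,"jaw":1},{"delta_pos":[0,0,0],"turn":0,"jaw":1},{"delta_pos":[0,0,0],"turn":0,"jaw":1},{"delta_pos":[0,0,0],"turn":0,"jaw":1}]' --force 50

```text
clock: 21.8
tool_pos: [0.4994, 0.1466, 0.0174]
eef_rot: [0.707, 0.707, 0.001, 0.0]
contact_force: [-0.1, 0.0, 2.5]
opening: 0.677
```

Emit:
send_rows --series '[{"delta_pos":[0,0,-3],"turn":0,"jaw":1},{"delta_pos":[0,0,-6],"turn":0,"jaw":1},{"delta_pos":[0,0,-9],"turn":0,"jaw":1},{"delta_pos":[0,0,-12],"turn":0,"jaw":1},{"delta_pos":[0,0,-14],"turn":0,"jaw":1},{"delta_pos":[0,0,-14],"turn":0,"jaw":1},{"delta_pos":[0,0,-14],"turn":0,"jaw":1}]'

```text
clock: 22.38
tool_pos: [0.4994, 0.1462, 0.1574]
eef_rot: [0.707, 0.707, 0.001, 0.001]
contact_force: [0.4, -0.3, -2.6]
opening: 0.673
```

Run:
```python
from h import *
x,y=jig(.001,0); go(x,y,.157,-5)
im=vision.snapshot("side"); cv2.imwrite("pics/s16.png",cv2.resize(im[120:420,140:460],None,fx=2,fy=2))
```

```text
t22.38 pos [0.4994 0.1462 0.1574] yaw 90.0 tilt [0.0019 0.0004] delta cm [-22.37   1.82   0.04] turn 95.0 op 0.673 q7 0.53
```

View pics/s16.png

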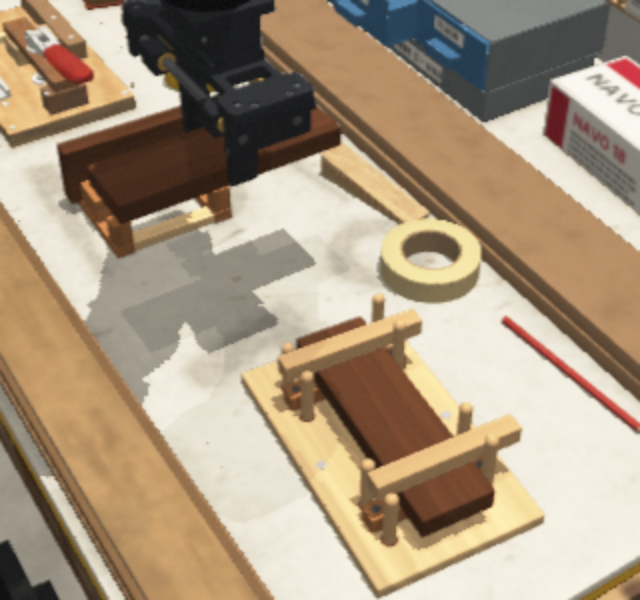

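Emit:
send_rows --series '[{"delta_pos":[-11,0.9,0],"turn":48,"jaw":1},{"delta_pos":[-11,0.9,0],"turn":48,"jaw":1},{"delta_pos":[-11,0.9,0],"turn":48,"jaw":1},{"delta_pos":[-11,0.9,0],"turn":48,"jaw":1},{"delta_pos":[-11,0.9,0],"turn":48,"jaw":1},{"delta_pos":[-11,0.9,0],"turn":48,"jaw":1},{"delta_pos":[-11,0.9,0],"turn":48,"jaw":1},{"delta_pos":[-11,0.9,0],"turn":48,"jaw":1}]'

```text
clock: 23.1
tool_pos: [0.5069, 0.0363, 0.1553]
eef_rot: [0.934, 0.357, -0.002, 0.0]
contact_force: [0.1, -0.0, -2.0]
opening: 0.675
```

Run:
```python
from h import *
x,y=jig(.001,0); go(x,y,.157,-5)
```

```text
t23.10 pos [0.5069 0.0363 0.1553] yaw 41.9 tilt [-0.0029 -0.0013] delta cm [-6.82  9.17 -0.16] turn 46.9 op 0.675 q7 0.10
```

Emit:
send_rows --series '[{"delta_pos":[-6.8,9.2,0],"turn":47,"jaw":1},{"delta_pos":[-6.8,9.2,0],"turn":47,"jaw":1},{"delta_pos":[-6.8,9.2,0],"turn":47,"jaw":1},{"delta_pos":[-6.8,9.2,0],"turn":47,"jaw":1},{"delta_pos":[-6.8,9.2,0],"turn":47,"jaw":1},{"delta_pos":[-6.8,9.2,0],"turn":47,"jaw":1},{"delta_pos":[-6.8,9.2,0],"turn":47,"jaw":1},{"delta_pos":[-6.8,9.2,0],"turn":47,"jaw":1}]'

```text
clock: 23.77
tool_pos: [0.5182, -0.0773, 0.1556]
eef_rot: [0.999, -0.043, -0.001, 0.0]
contact_force: [0.5, -0.2, -1.2]
opening: 0.672
```

Emit:
send_rows --series '[{"delta_pos":[0,0,0],"turn":0,"jaw":1},{"delta_pos":[0,0,0],"turn":0,"jaw":1},{"delta_pos":[0,0,0],"turn":0,"jaw":1},{"delta_pos":[0,0,0],"turn":0,"jaw":1}]'

```text
clock: 24.1
tool_pos: [0.5189, -0.0774, 0.1565]
eef_rot: [0.999, -0.043, -0.0, -0.0]
contact_force: [-0.2, 0.6, -1.8]
opening: 0.678
```

Run:
```python
from h import *
x,y=jig(.001,0); go(x,y,.085,-5)
im=vision.snapshot("wrist"); cv2.imwrite("pics/w17.png",im)
for n in["scene","side"]:
    K,E=cam(n); im=vision.snapshot(n)
    # predicted lower outline of long board at current height
    s=r.get_state(); p=s["tool_pos"]; a=np.radians(-5); zb=p[2]-.0174
    for dz in(0,.02):
        c=[[p[0]+np.cos(a)*u-np.sin(a)*v,p[1]+np.sin(a)*u+np.cos(a)*v,zb+dz] for u,v in[(-.03,-.1),(.03,-.1),(.03,.1),(-.03,.1)]]
        cv2.polylines(im,[proj(K,E,np.array(c)).round().astype(int)],True,(0,255,0),1)
    c=im[130:300,330:500] if n=="scene" else im[210:420,220:430]
    cv2.imwrite(f"pics/{n}17.png",cv2.resize(c,None,fx=2.8,fy=2.8))
```

```text
t24.10 pos [ 0.5189 -0.0774  0.1565] yaw -4.9 tilt [-0.0003  0.0002] delta cm [-0.14  0.02  7.15] turn 0.1 op 0.678 q7 -0.24
```

View pics/w17.png

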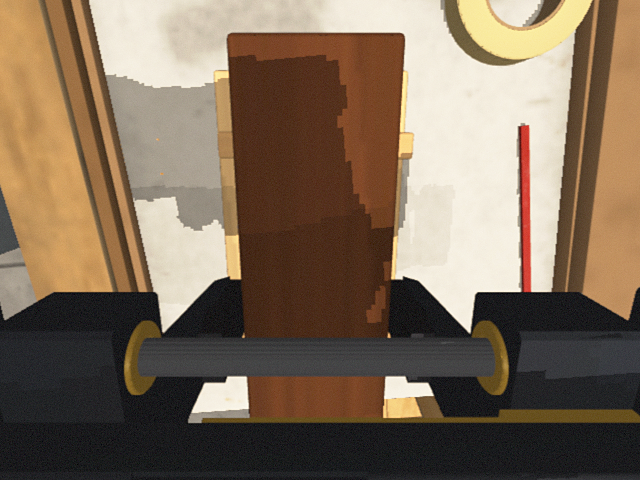

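View pics/side17.png

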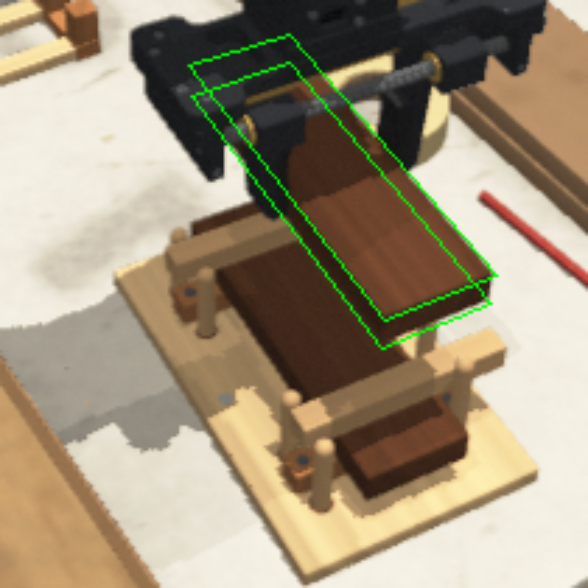

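View pics/scene17.png

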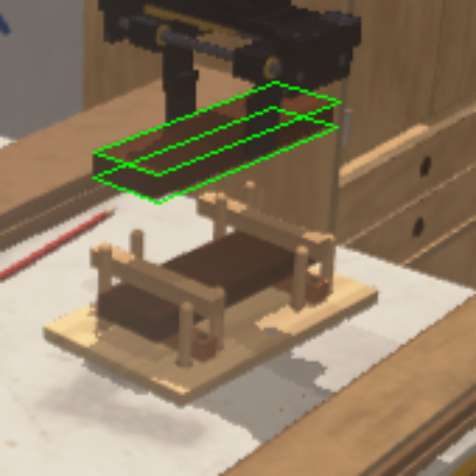

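Emit:
send_rows --series '[{"delta_pos":[-0.15,0,1.5],"turn":0,"jaw":1},{"delta_pos":[-0.15,0,3],"turn":0,"jaw":1},{"delta_pos":[-0.15,0,4.5],"turn":0,"jaw":1},{"delta_pos":[-0.15,0,6],"turn":0,"jaw":1},{"delta_pos":[-0.15,0,6.8],"turn":0,"jaw":1},{"delta_pos":[-0.15,0,6.8],"turn":0,"jaw":1},{"delta_pos":[-0.15,0,6.8],"turn":0,"jaw":1}]'

```text
clock: 24.83
tool_pos: [0.5174, -0.0772, 0.0887]
eef_rot: [0.999, -0.044, -0.0, -0.0]
contact_force: [-0.8, -0.3, -3.1]
opening: 0.674
```

Run:
```python
from h import *
x,y=jig(.001,0); go(x,y,.0814,-5)
im=vision.snapshot("wrist"); cv2.imwrite("pics/w18.png",im)
for n in["scene","side"]:
    im=vision.snapshot(n)
    c=im[130:300,330:500] if n=="scene" else im[210:420,220:430]
    cv2.imwrite(f"pics/{n}18.png",cv2.resize(c,None,fx=2.8,fy=2.8))
print(r.get_state()["contact_force"])
```

```text
t24.83 pos [ 0.5174 -0.0772  0.0887] yaw -5.0 tilt [-0.0005  0.    ] delta cm [-0.    0.03  0.73] turn 0.0 op 0.674 q7 -0.27
[-0.86091095  0.14782821 -1.78455665]
```

View pics/side18.png

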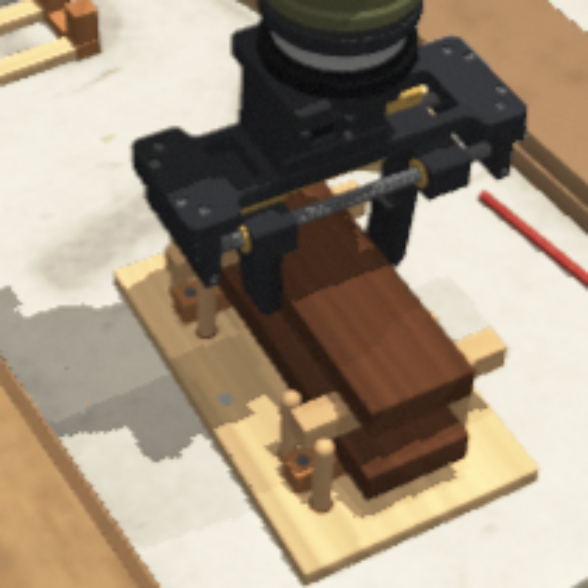

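View pics/scene18.png

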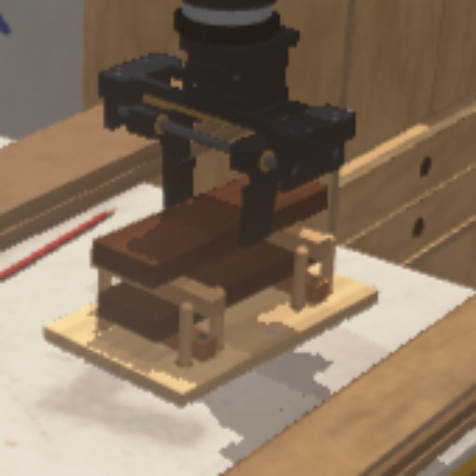

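View pics/w18.png

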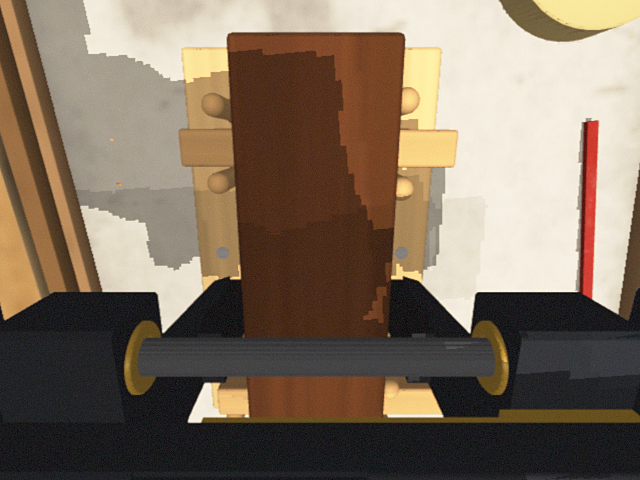

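Emit:
send_rows --series '[{"delta_pos":[0,0,0.25],"turn":0,"jaw":1},{"delta_pos":[0,0,0.5],"turn":0,"jaw":1},{"delta_pos":[0,0,0.65],"turn":0,"jaw":1},{"delta_pos":[0,0,0.75],"turn":0,"jaw":1},{"delta_pos":[0,0,0.75],"turn":0,"jaw":1}]'

```text
clock: 25.4
tool_pos: [0.5173, -0.0773, 0.0814]
eef_rot: [0.999, -0.044, -0.0, 0.0]
contact_force: [-1.8, -0.1, 2.5]
opening: 0.674
```

Emit:
send_rows --series '[{"delta_pos":[0.1,0,0],"turn":0,"jaw":1},{"delta_pos":[0.2,0,0],"turn":0,"jaw":1},{"delta_pos":[0.2,0,0],"turn":0,"jaw":1}]'

```text
clock: 25.65
tool_pos: [0.5175, -0.0773, 0.0815]
eef_rot: [0.999, -0.044, -0.002, 0.0]
contact_force: [-6.7, 0.1, 6.7]
opening: 0.672
```

Emit:
send_rows --series '[{"delta_pos":[0.15,0,-0.05],"turn":0,"jaw":1},{"delta_pos":[0.2,0,-0.05],"turn":0,"jaw":1},{"delta_pos":[0.2,0,-0.05],"turn":0,"jaw":1}]'

```text
clock: 25.9
tool_pos: [0.5176, -0.0774, 0.0816]
eef_rot: [0.999, -0.044, -0.004, 0.0]
contact_force: [-9.5, 1.3, 6.7]
opening: 0.675
```

The board won't move further in +x and the resisting force rises to 9.5 N, so it is against the fence. I ease off, release and withdraw.

Emit:
send_rows --series '[{"delta_pos":[-0.25,0,0],"turn":0,"jaw":1},{"delta_pos":[-0.3,0,0],"turn":0,"jaw":0.8},{"delta_pos":[-0.3,0,0],"turn":0,"jaw":0.15},{"delta_pos":[-0.3,0,0],"turn":0,"jaw":0.1},{"delta_pos":[-0.3,0,0],"turn":0,"jaw":0.1},{"delta_pos":[-0.3,0,0],"turn":0,"jaw":0.1}]'

```text
clock: 26.4
tool_pos: [0.5197, -0.0773, 0.0819]
eef_rot: [0.999, -0.044, 0.001, -0.0]
contact_force: [-0.4, 0.2, -0.3]
opening: 0.899
```

Emit:
send_rows --series '[{"delta_pos":[0,0,-2],"turn":0,"jaw":0.1},{"delta_pos":[0,0,-5],"turn":0,"jaw":0.1},{"delta_pos":[0,0,-9],"turn":0,"jaw":0.1},{"delta_pos":[0,0,-13],"turn":0,"jaw":0.1},{"delta_pos":[0,-2,-17],"turn":0,"jaw":0.1},{"delta_pos":[0,-2,-20],"turn":0,"jaw":0.1},{"delta_pos":[0,-2,-20],"turn":0,"jaw":0.1},{"delta_pos":[0,-2,-20],"turn":0,"jaw":0.1}]'

```text
clock: 27.07
tool_pos: [0.5217, -0.0573, 0.2838]
eef_rot: [0.999, -0.043, 0.003, 0.0]
contact_force: [-0.0, -0.9, -0.6]
opening: 0.898
```

Run:
```python
from h import *
a=np.radians(-5)
def toj(x,y):
    d=np.array([x-.5164,y+.0774]); c,s=np.cos(a),np.sin(a); return np.array([c*d[0]+s*d[1],-s*d[0]+c*d[1]])*1000
for n in["scene","side","wrist"]:
    K,E=cam(n); im=vision.snapshot(n); cv2.imwrite(f"pics/{n}20.png",im)
    for l,z in(("long_board",.084),("stick_a",.064)):
        for d in nets.trace(n,l)[:2]:
            m=np.array(minrect(d["region"],K,E,z)); print(n,l,round(d["score"],2),m.round(1),"jig",toj(m[0]/1e3,m[1]/1e3).round(1))
    for (bz,tz,ys) in((.064,.084,None),):
        for z in(bz,tz):
            P=[(*jig(u,v),z) for u,v in[(-.0275,-.1),(.0325,-.1),(.0325,.1),(-.0275,.1)]]
            cv2.polylines(im,[proj(K,E,np.array(P)).round().astype(int)],True,(0,255,0),1)
    c={"scene":im[150:300,320:500],"side":im[230:420,230:430],"wrist":im}[n]
    cv2.imwrite(f"pics/{n}20o.png",cv2.resize(c,None,fx=3,fy=3) if n!="wrist" else c)
```

```text
scene long_board 0.69 [507.9 -59.8 230.6  85.6  84.9] jig [-10.   16.8]
scene stick_a 0.66 [473.8   1.6  48.4  36.3  -6. ] jig [-49.3  75. ]
scene stick_a 0.57 [ 4.672e+02 -1.270e+02  3.660e+01  3.610e+01 -1.000e-01] jig [-44.7 -53.7]
side long_board 0.58 [512.7 -80.9 212.   68.7  85. ] jig [-3.4 -3.8]
side long_board 0.49 [ 474.6 -128.7  212.8  129.1   85.4] jig [-37.2 -54.8]
side stick_a 0.82 [ 468.4 -144.4   31.5   25.4   -0.9] jig [-41.9 -70.9]
side stick_a 0.56 [475.9 -15.6  34.8  27.7  -6.6] jig [-45.7  58.1]
wrist long_board 0.81 [517.9 -74.9 196.9  59.9  85. ] jig [1.3 2.6]
wrist stick_a 0.81 [ 562.  -144.4   36.    22.5   -4.9] jig [ 51.3 -62.7]
wrist stick_a 0.71 [568.9 -18.1  29.7  16.9  -4.9] jig [47.2 63.7]
```

View pics/scene20o.png

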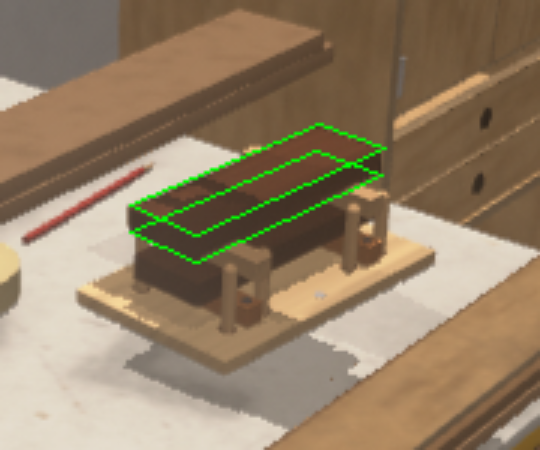

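View pics/side20o.png

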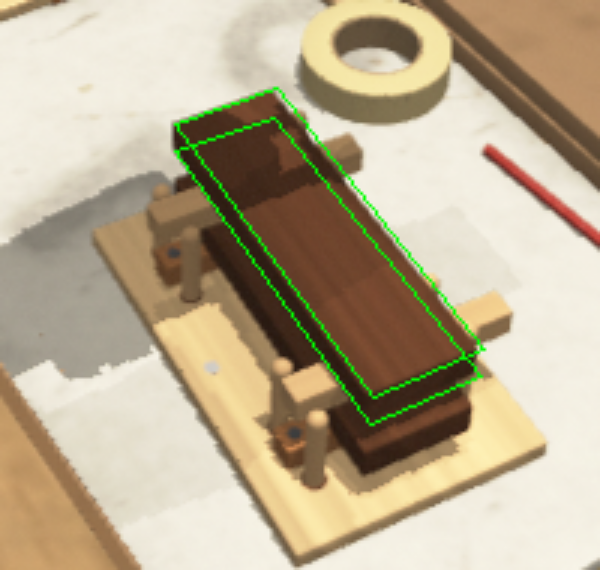

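View pics/wrist20o.png

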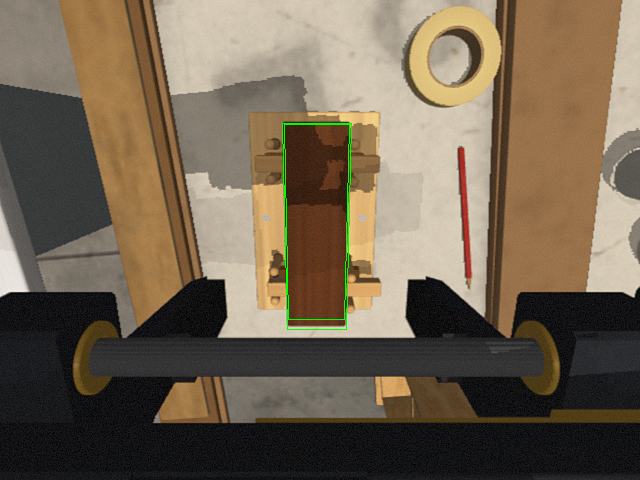

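The board's outline matches the target footprint in all three views. Both sticks run across under it, between the dowels.

Run:
```python
from h import *
print(r.get_state()["clock"], order.finish_job())
```

```text
the job is handed in; nothing more can be done
27.5167 None
```

I laid both spacer sticks across the lower board and set the long board flat on them. I handed the job in at 27.5 s, and no verdict was reported.

**How it went:**
- **Sticks:** The second stick lay too close to the tall dowels to grip in the middle. I gripped it near one end, moved it clear on the bench and took it again at its centre.
- **Long board:** I lifted it out of the rack by its thickness, stood it on the bench and pushed it over flat. I then gripped it across its width, turned it level and lowered it onto the sticks. I pushed it toward the tall dowels until it stopped, with about 9.5 N resisting, then let go and withdrew.

**Last checks:**
- **Board position:** In the wrist view the board's centre is about 1.3 mm in x and 2.6 mm in y from the jig centre (2.5 and 0 mm would be exact). It is parallel to the jig within what I could measure. Its drawn target outline fitted all three views to within a few pixels.
- **Sticks:** Judged from their visible ends, the stick centres are at about x = +2 and +9 mm, y = +64 and -63 mm. Both are inside the limits.
- **Disagreement:** Centres from the scene and side masks were up to 17 mm off for the board. Those masks include its side faces, so I trusted the wrist view and the outlines instead.
- **Not measured:** I saw no sign that the short board, wedge, tape or pencil had moved, but I did not measure them again at the end. I also did not measure the lower board on its own after the stack was built.

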